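Right the toppled carving tote and load it with the stone balls

ROBOT

A 6-joint arm with a two-finger parallel gripper is mounted at the origin on the work surface. World frame = base frame: x ahead of the robot, y to its left, z up, the work surface at z = 0. Lengths are in mm, angles in rad, forces in N, time in s.
With the tool pointing down it reaches from about 275 to 750 mm from the base axis. Payload 10.2 kg.
Tool frame: the origin (TCP) lies midway between the tips of the shut fingers; the grasp point (between the pads) lies grip_depth behind it (grip_depth is the distance from the TCP to the grasp point, in mm); z points along the fingers, y is the line along which they close (so a half turn about z gives the same grasp; the last joint's range is limited). The gripper opens to 85 mm and grips with 20 to 120 N. Pads are 22 mm wide; open, the fingers measure 114 mm over their backs; the gripper's body (76 mm by 85 mm) begins 54 mm behind the grasp point. The pads swing forward as they close: fully open they stand 13 mm farther back than shut.
Start: joints at [-1.402, 0.313, 1.498, -0, 1.331, -0.223], TCP at [200.461, -485.228, 197.794] pointing down, gripper open.
Joint ranges: [-2.94, 2.94], [-0.97, 2.17], [0.19, 2.56], [-1.23, 4.37], [0.02, 3.11], [-2.88, 2.88]. Speed limits (rad/s): [2.39, 2.39, 3.01, 3.14, 3.14, 3.14].

INTERFACE

Orientations are given as a unit quaternion [w, x, y, z].
In Python, from rig import * gives the robot as it stands.
- The arm moves only by the tool servo_tool, never from a script. Its argument "commands" is a list of rows, each a list of 3 entries, a list of its own where there are three numbers: the gripper command: -1 is fully open, 1 is shut, values between are in proportion, then the shift along the tool's x, y, z in m, then the turn, a rotation vector about the tool's x, y, z in units of 6 degrees (1.0 is 6 degrees). In form: [[grip, [dx, dy, dz], [ax, ay, az]], ...]. A call has 1 to 10 rows; each row shifts and turns the commanded pose from where the row before left it, along the tool's axes as they then stand; what a row does not reach is not made up. A row lasts 1/12 s, in which the tool goes at most 41.7 mm and 7.16 degrees, less where a joint would pass 70% of its speed; a pose out of reach is approached as far as the arm can. A call is refused whole if a number of a shift passes 0.0417 or a number of a turn 1, either way. A call with a gripper value outside its range is refused whole. The fingers move at their own pace and stop on an object; "squeeze" is the grip in N (left out, the last holds). Time passes only in rows, so rows that do not move let the fingers close. It gives the time, the measured TCP pose, the force, the opening and the grip force at its end, in the units of the state.
- sense(): the state, without advancing time (a new reading comes with each control period).
- capture(name): name is "scene" or "top" or "wrist"; returns a dict with "pixels" (400x640x3 uint8, red, green, blue), "z_map" (400x640 float32, mm along the optical axis (not along the pixel's ray), 0 where there is no reading), "fx", "fy", "cx", "cy" (pixels), "distortion" ([k1, k2, p1, p2, k3] as OpenCV has them; the pictures are not rectified), "rvec" (rotation vector, rad) and "tvec" (3), from world to camera coordinates, as OpenCV has them; the wrist camera has in their place "T_tool_cam" (4x4, takes a point from camera to tool coordinates, whose origin is the TCP and whose axes are the flange's). Camera axes: x right, y down, z forward; pixel columns grow to the right and rows downward; lengths in mm; the calibration is good to about 2 mm. A picture is of the moment at which its call begins: read the wrist's pose just before it.
- finish_job(): hands the job in; it is judged then, once.
The state is a dict: "time_s": time; "joints": joint angles; "dq": joint speeds; "tau": joint torques, N m; "eef_pos": TCP position; "ee_rot": TCP orientation; "force": force on the tool from outside, world axes, zero at the start; "wrist_torque": the same for the moment, N m; "grip_width": opening from 0.0 (shut) to 1.0 (fully open); "grip_force": force on a finger pad.
Only numpy, scipy, OpenCV 4.12 (cv2) and the standard library are available. Lean on these libraries where they do the work, as an engineer would, in place of code of your own. Each camera call takes 0.05 s, during which the arm holds its last target. There are 200 camera calls.

TASK

The wooden carrying tote on the carver's bench has been knocked over on its side: stand it upright, wholly on the blue mat, setting it down rather than dropping it. Then lower the two polished stone balls gently into it, under its handle, one in each compartment. Leave the plaster bust, the tin and the stone block where they are.

Things in the scene. Friction and masses are not known exactly. Their poses are not given: they have to be found in the camera images.
- tote: Light wooden open tote, about 0.45 kg, 140 (x) by 166 (y) outside, 128 high overall, walls 55 high, lying on its side at the start. Origin: middle of its handle bar, 120 above its underside; z runs from underside to mouth (up when upright), y along the handle, x across the two compartments. Toppled, it lies on its -x wall: its x points up, z is level, origin 70 above the bench.
- underside (a point): Centre of the tote's underside (z = -120 in the tote's frame). The handle above it is a dark round bar, 16 in diameter, along the tote's y, clear for 150 between two uprights (30 wide in x, 8 thick, reaching 8 above the bar's axis) on the end walls. Floor 8 thick, long walls 6, end walls 8.
- bay_plus (a point): Centre of the floor of the tote's +x compartment (x = 33.5, z = -112 in the tote's frame). Each compartment is 61 wide in x, 150 long in y; its outer wall rises 47 above this floor, the dark divider at x = 0 (6 thick) 26 above it.
- bay_minus (a point): Centre of the floor of the tote's -x compartment (x = -33.5, z = -112 in the tote's frame), the same size.
- corner0 (a point): Corner of the tote's underside, at x = -70, y = -83, z = -120 in its frame
- corner1 (a point): Corner of the tote's underside, at x = -70, y = 83, z = -120 in its frame
- corner2 (a point): Corner of the tote's underside, at x = 70, y = -83, z = -120 in its frame
- corner3 (a point): Corner of the tote's underside, at x = 70, y = 83, z = -120 in its frame
- mat: Thin blue mat fixed to the bench, 190 (x) by 220 (y), 4 thick. Origin: centre of its underside, on the bench; axes along its sides. All four corners of the tote must stand on it.
- ball_white: Polished white marble stone ball, 38 in diameter, about 0.08 kg, on a cork ring at the start. This frame turns as the ball rolls: use its centre point
- ball_green: Polished dark green stone ball, 38 in diameter, about 0.08 kg, on a cork ring at the start. This frame turns as the ball rolls: use its centre point
- ball_white_center (a point): Centre of the white ball
- ball_green_center (a point): Centre of the green ball
- rest_white: Fixed cork ring, 34 in diameter, 12 high, on which the white ball rests with its centre 27.5 above the bench. Origin: centre of its underside
- rest_green: Fixed cork ring, 34 in diameter, 12 high, on which the green ball rests with its centre 27.5 above the bench. Origin: centre of its underside
- bust: Small loose plaster bust, 56 in diameter, 107 high, standing between the tote and the mat. Origin: centre of its underside, z up. Leave alone.
- tin: Loose round tin with brass lid, 63 in diameter, 34 high, close to the white ball. Origin: centre of its underside, z up. Leave alone.
- stone: Loose grey stone block, 45 (x) by 85 (y), 45 high, close to the green ball. Origin: centre of its underside, z up. Leave alone.
Mind the look-alikes: they are no part of the job. There is more than one size of the tote; the job needs the largest. Of the things that look like the ball_white, the smaller one is meant.

How it is judged:
By the outcome, as a careful person would: the job done as asked, in the order asked, and still so for the second after the job is handed in, with the robot touching nothing.
It also fails if it takes over 72 s, if anything falls off the work surface, if the arm or the gripper's body presses on something with over 40 N, if the wrist force passes 120 N, or if a joint passes its speed limit or range.

## Working session

There is one attempt and no reset: what is moved stays moved. The work goes in short steps, Python scripts to look and compute and a tool call to move; the robot and the scene stay as the last step left them, time stands still between calls to the robot, and variables do not carry over. Pictures are saved under pics/ and viewed, at most 10 in all, crops included, and the job is handed in when it is done.

Besides the shell and the picture viewer there is one more tool, called after "Request:" as a command line: name --argument value ..., lists and objects as JSON in quotes. servo_tool: Moves the arm, as the interface text tells. Its arguments: {"type":"object","properties":{"commands":{"type":"array"},"squeeze":{"type":"number"}},"required":["commands"]}

```bash
ls; mkdir -p pics; cat > h.py <<'E'
from rig import *
import numpy as np, cv2
from scipy.spatial.transform import Rotation as R
def cam(name):
    s=sense(); c=capture(name); c['s']=s
    c['K']=np.array([[c['fx'],0,c['cx']],[0,c['fy'],c['cy']],[0,0,1.]]); c['D']=np.array(c['distortion'],float)
    if 'rvec' in c:
        Rm=cv2.Rodrigues(np.array(c['rvec'],float))[0]; c['Rwc']=Rm.T; c['o']=-Rm.T@np.array(c['tvec'],float).ravel()
    else:
        w,x,y,z=s['ee_rot']; Rt=R.from_quat([x,y,z,w]).as_matrix(); T=np.array(c['T_tool_cam'])
        c['Rwc']=Rt@T[:3,:3]; c['o']=Rt@T[:3,3]+np.array(s['eef_pos'])
    return c
def rays(c,uv):
    p=cv2.undistortPoints(np.array(uv,float).reshape(-1,1,2),c['K'],c['D']).reshape(-1,2)
    return np.c_[p,np.ones(len(p))]
def onplane(c,uv,z):
    d=rays(c,uv)@c['Rwc'].T
    return c['o']+d*((z-c['o'][2])/d[:,2])[:,None]
def pts(c):
    v,u=np.mgrid[0:400,0:640]; uv=np.c_[u.ravel(),v.ravel()]
    r=rays(c,uv)*c['z_map'].reshape(-1,1)
    P=(r@c['Rwc'].T+c['o']).reshape(400,640,3).copy(); P[c['z_map']==0]=np.nan
    return P
def save(c,n,crop=None,k=1):
    im=c['pixels'][:,:,::-1]
    if crop: im=im[crop[1]:crop[3],crop[0]:crop[2]]
    cv2.imwrite('pics/'+n,cv2.resize(im,None,fx=k,fy=k,interpolation=cv2.INTER_CUBIC))
E
python3 - <<'E'
from h import *
import pickle
for n in ['top','scene']:
    c=cam(n); save(c,n+'0.png',k=1.25); pickle.dump(c,open(n+'.pkl','wb')); print(n,c['o'].round(),c['fx'])
print(sense())
c=cam('wrist');print(c['T_tool_cam'])
import rig; print([k for k in dir(rig) if k[0]!='_'])
try: print(grip_depth)
except Exception as e: print(e)
E
```

```text
pics
top [ 324.   -6. 1017.] 367.5118457546612
scene [1189. -236.  787.] 402.23573459196484
{'time_s': 0.1, 'joints': array([-1.40243575e+00,  3.13396168e-01,  1.49836204e+00, -7.00120813e-06,
        1.33097763e+00, -2.23382936e-01]), 'dq': array([-0.00086633, -0.00054804, -0.00162672, -0.00080515,  0.0006131 ,
       -0.00135603]), 'tau': array([ 2.09346152e-03, -4.12897396e+01, -2.60144895e+01, -1.90224905e-04,
        3.00288841e-03, -6.28741773e-06]), 'eef_pos': array([ 200.3953207 , -484.9652888 ,  197.29088202]), 'ee_rot': array([-5.71473921e-04,  9.80878057e-01,  1.94622483e-01,  1.23246568e-05]), 'force': array([-1.11681192,  0.73683832,  0.72784583]), 'wrist_torque': array([ 0.02808102,  0.0020666 , -0.01488514]), 'grip_force': 0.0, 'grip_width': 0.9968188365479277}
[[ 6.37538952e-04 -9.55987447e-01 -2.93406877e-01  7.57208742e+01]
 [ 9.99999767e-01  5.38057629e-04  4.19766795e-04 -2.05681912e-01]
 [-2.43421979e-04 -2.93407076e-01  9.55987567e-01 -1.75672061e+02]
 [ 0.00000000e+00  0.00000000e+00  0.00000000e+00  1.00000000e+00]]
['PlanningError', 'capture', 'finish_job', 'grip_depth', 'sense']
18.700000000000003
```

View pics/top0.png

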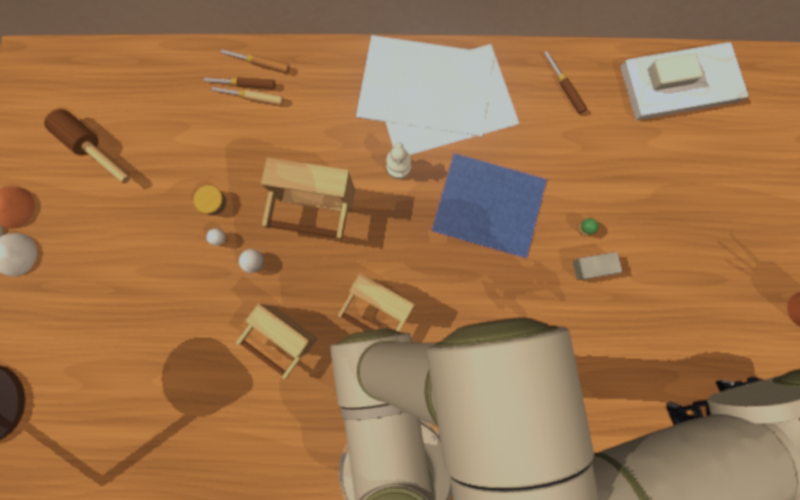

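View pics/scene0.png

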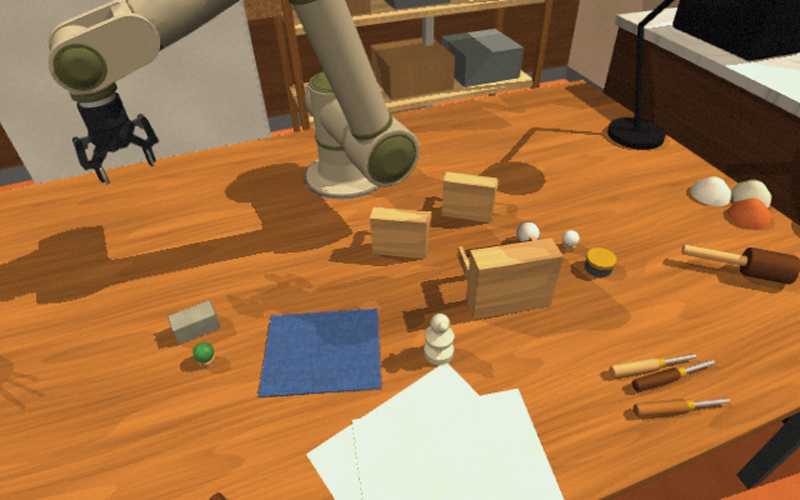

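The top view (×1.25) shows three toppled totes: (308,198), (380,300) and (275,340). The first is the largest. There are two plain white balls: (216,237), small and beside the tin, and (251,261), larger. The smaller one beside the tin (208,200) is the one meant. The mat is at (490,205), the green ball at (590,227), the stone at (598,266) and the bust at (398,160). I'll measure these and enlarge the candidates.

```bash
cat > m.py <<'E'
from h import *
import pickle
c=pickle.load(open('top.pkl','rb')); s=pickle.load(open('scene.pkl','rb'))
save(c,'crop.png',(150,110,350,310),3)
P=pts(c); hsv=cv2.cvtColor(c['pixels'],cv2.COLOR_RGB2HSV)
def comp(mask,name,amin=30):
    n,l,st,ce=cv2.connectedComponentsWithStats(mask.astype(np.uint8))
    for i in range(1,n):
        if st[i,4]>amin:
            q=P[l==i]; q=q[~np.isnan(q[:,0])]
            z=np.median(q[:,2]); 
            cnt=max(cv2.findContours((l==i).astype(np.uint8),0,2)[0],key=len).reshape(-1,2)
            w=onplane(c,cnt,z)[:,:2].astype(np.float32); r=cv2.minAreaRect(w)
            (cu,cv_),rad=cv2.minEnclosingCircle(cnt)
            print(name,'px',ce[i].round(),st[i,4],'z med/max',z.round(1),np.percentile(q[:,2],98).round(1),'rect',np.round(r[0]),np.round(r[1]),round(r[2],1),'box',cv2.boxPoints(r).round().tolist())
H,S,V=[hsv[...,i].astype(int) for i in range(3)]
Z=np.nan_to_num(P[...,2]); bench=(P[...,0]>150)
comp((H>100)&(H<130)&(S>100)&(V>50),'mat',200)
for nm,lo,hi in [('totes/tops>20',20,200)]:
    comp(bench&(Z>lo)&(Z<hi)&(np.abs(P[...,1])<420)&(P[...,0]<680),nm)
comp((Z>125)&(Z<155)&(P[...,0]<600)&bench&(P[...,1]>50),'totetop')
comp((H>40)&(H<85)&(S>90)&(V>30)&(P[...,1]<0),'green',15)
E
python3 m.py
```

```text
totes/tops>20 px [318. 128.] 357 z med/max 64.6 107.6 rect [659.   5.] [70. 51.] 0.7 box [[624.0, 30.0], [624.0, -21.0], [695.0, -20.0], [694.0, 31.0]]
totes/tops>20 px [244. 153.] 2337 z med/max 139.3 143.5 rect [552. 187.] [185. 139.] 81.6 box [[470.0, 106.0], [607.0, 86.0], [634.0, 269.0], [497.0, 289.0]]
totes/tops>20 px [173. 160.] 177 z med/max 34.1 38.3 rect [574. 407.] [60. 28.] 4.1 box [[543.0, 418.0], [545.0, 391.0], [605.0, 395.0], [603.0, 423.0]]
totes/tops>20 px [470. 181.] 124 z med/max 41.3 48.7 rect [ 523. -406.] [30. 31.] 0.8 box [[508.0, -390.0], [508.0, -421.0], [539.0, -421.0], [538.0, -390.0]]
totes/tops>20 px [173. 189.] 155 z med/max 41.3 47.6 rect [490. 398.] [33. 39.] 0.7 box [[473.0, 417.0], [473.0, 378.0], [506.0, 379.0], [506.0, 418.0]]
totes/tops>20 px [200. 208.] 301 z med/max 45.2 53.8 rect [438. 318.] [49. 52.] 0.8 box [[414.0, 344.0], [414.0, 292.0], [463.0, 292.0], [462.0, 344.0]]
totes/tops>20 px [469. 213.] 285 z med/max 45.5 49.7 rect [ 433. -399.] [45. 48.] 11.8 box [[406.0, -380.0], [416.0, -427.0], [460.0, -418.0], [451.0, -371.0]]
totes/tops>20 px [301. 240.] 1044 z med/max 105.6 109.2 rect [339.  47.] [125.  93.] 61.2 box [[268.0, 15.0], [350.0, -30.0], [410.0, 79.0], [328.0, 124.0]]
totes/tops>20 px [221. 268.] 1533 z med/max 104.1 108.8 rect [278. 244.] [135.  98.] 55.0 box [[199.0, 217.0], [279.0, 161.0], [357.0, 272.0], [276.0, 328.0]]
totetop px [246. 146.] 908 z med/max 140.7 144.1 rect [586. 190.] [168.  46.] 82.6 box [[553.0, 110.0], [598.0, 104.0], [620.0, 270.0], [574.0, 276.0]]
green px [472. 180.] 116 z med/max 42.7 48.9 rect [ 523. -410.] [30. 31.] 87.4 box [[507.0, -425.0], [538.0, -426.0], [539.0, -396.0], [508.0, -395.0]]
```

View pics/crop.png

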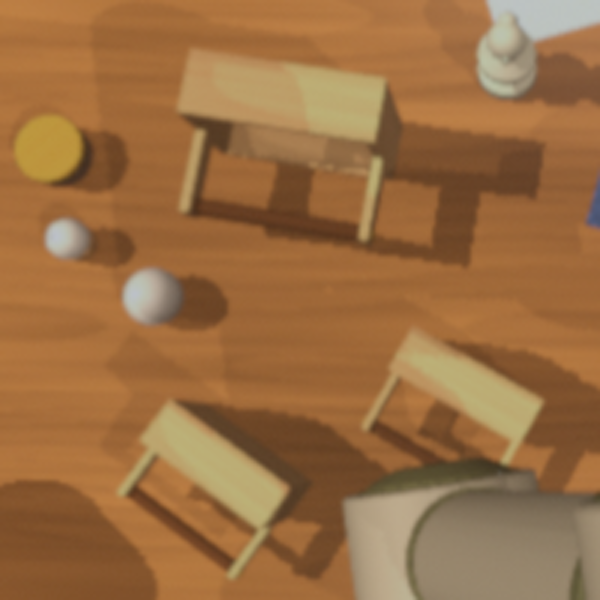

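The crop confirms it. The largest tote's +x wall is at (285,95) and its dark bar runs from (195,207) to (370,240). The small white ball is at (68,240), beside the tin at (50,148). The other ball, at (153,296), is larger. Next I need the mat, the balls and the bar more precisely.

```bash
cat > m2.py <<'E'
from h import *
import pickle
c=pickle.load(open('top.pkl','rb')); s=pickle.load(open('scene.pkl','rb'))
def blob(c,m,uv):
    n,l,st,ce=cv2.connectedComponentsWithStats(m.astype(np.uint8))
    i=min(range(1,n),key=lambda i:np.hypot(*(ce[i]-uv))+(1e3 if st[i,4]<25 else 0)); return l==i,ce[i],st[i,4]
for nm,c,gm,gw,gg in [('top',c,(392,164),(173,190),(472,181)),('scene',s,(257,282),(456,191),(163,282))]:
    hsv=cv2.cvtColor(c['pixels'],cv2.COLOR_RGB2HSV); H,S,V=[hsv[...,i].astype(int) for i in range(3)]
    m,ce,a=blob(c,(H>95)&(H<135)&(S>70),gm)
    cnt=max(cv2.findContours(m.astype(np.uint8),0,2)[0],key=len).reshape(-1,2)
    w=onplane(c,cnt,4)[:,:2].astype(np.float32); r=cv2.minAreaRect(w)
    print(nm,'mat',a,np.round(r[0],1),np.round(r[1],1),r[2],cv2.boxPoints(r).round().tolist())
    for b,g,m in [('white',gw,(S<70)&(V>90)),('green',gg,(H>40)&(H<85)&(S>90)&(V>30))]:
        m,ce,a=blob(c,m,g); print(b,ce.round(1),a,onplane(c,[ce],27.5).round(1), 'depth',np.median(c['z_map'][m]).round(1))
c=pickle.load(open('top.pkl','rb'))
print('bar ends',onplane(c,[(150+195/3,110+207/3),(150+370/3,110+240/3)],78).round(1))
# tote box top face corners (crop px): 
print('top corners',onplane(c,[(150+x/3,110+y/3) for x,y in [(192,48),(387,79),(377,143),(178,110)]],140).round(1))
E
python3 m2.py
```

```text
top mat 4742 [ 577.  -201.8] [213.6 182.2] 74.51640319824219 [[461.0, -280.0], [636.0, -329.0], [693.0, -123.0], [518.0, -75.0]]
white [171.4 188.9] 140 [[492.  407.6  27.5]] depth 993.0
green [471.5 180.5] 116 [[ 526.3 -416.6   27.5]] depth 988.4
scene mat 5822 [ 579.1 -200.2] [217.7 189. ] 74.52034759521484 [[459.0, -280.0], [641.0, -330.0], [699.0, -121.0], [517.0, -70.0]]
white [456.3 190.1] 125 [[491.6 408.2  27.5]] depth 1138.9
green [162.4 281.5] 198 [[ 526.  -412.7   27.5]] depth 918.5
bar ends [[511.2 273.4  78. ]
 [484.  119.6  78. ]]
top corners [[633.7 265.2 140. ]
 [608.5 101.7 140. ]
 [554.  108.2 140. ]
 [580.2 273.7 140. ]]
```

```bash
cat >> h.py <<'E'
from scipy.linalg import logm,expm
def pose():
    s=sense(); w,x,y,z=s['ee_rot']; T=np.eye(4); T[:3,:3]=R.from_quat([x,y,z,w]).as_matrix(); T[:3,3]=s['eef_pos']; return T,s
def mk(p,yaw,tilt=0,roll=0): # yaw of tool x, tilt about tool x (+ = tip swings to -tool y), roll about tool y, deg
    T=np.eye(4); T[:3,:3]=(R.from_euler('z',yaw,degrees=True)*R.from_matrix(np.diag([1.,-1,-1]))*R.from_euler('XY',[tilt,roll],degrees=True)).as_matrix(); T[:3,3]=p; return T
def plan(A,B,n):
    D=np.linalg.inv(A)@B; rv=R.from_matrix(D[:3,:3]).as_rotvec()
    M=np.real(logm(D)); E=expm(M/n)
    sh=np.round(E[:3,3]/1000,4); tu=np.round(R.from_matrix(E[:3,:3]).as_rotvec(degrees=True)/6,3)
    Er=np.eye(4); Er[:3,3]=sh*1000; Er[:3,:3]=R.from_rotvec(tu*6,degrees=True).as_matrix()
    mid=A@np.linalg.matrix_power(Er,n//2); end=A@np.linalg.matrix_power(Er,n)
    print(n,'rows',sh.tolist(),tu.tolist(),'mid',mid[:3,3].round(),'end',end[:3,3].round(1)); return end
E
python3 - <<'E'
from h import *
A,s=pose(); B=mk([480,195,320],81.5); plan(A,B,24); plan(A,mk([430,-100,320],50),13)
E
```

```text
24 rows [0.0306, -0.0093, -0.0051] [-0.0, -0.0, -0.41] mid [ 429. -182.  259.] end [479.7 193.8 320.4]
13 rows [0.0318, -0.0142, -0.0094] [-0.001, -0.0, -0.353] mid [ 329. -321.  254.] end [429.9 -99.8 319.8]
```

Request:
servo_tool --commands '[[0,[0.0306,-0.0093,-0.0051],[0,0,-0.41]],[0,[0.0306,-0.0093,-0.0051],[0,0,-0.41]],[0,[0.0306,-0.0093,-0.0051],[0,0,-0.41]],[0,[0.0306,-0.0093,-0.0051],[0,0,-0.41]],[0,[0.0306,-0.0093,-0.0051],[0,0,-0.41]],[0,[0.0306,-0.0093,-0.0051],[0,0,-0.41]],[0,[0.0306,-0.0093,-0.0051],[0,0,-0.41]],[0,[0.0306,-0.0093,-0.0051],[0,0,-0.41]],[0,[0.0306,-0.0093,-0.0051],[0,0,-0.41]],[0,[0.0306,-0.0093,-0.0051],[0,0,-0.41]]]' --squeeze 25

```text
time_s: 0.98
eef_pos: [403.3, -239.1, 248.9]
ee_rot: [-0.0, 0.916, 0.4, -0.0]
force: [-0.4, -0.5, 0.5]
grip_width: 0.499
grip_force: 0.0
```

Request:
servo_tool --commands '[[0,[0.0306,-0.0093,-0.0051],[0,0,-0.41]],[0,[0.0306,-0.0093,-0.0051],[0,0,-0.41]],[0,[0.0306,-0.0093,-0.0051],[0,0,-0.41]],[0,[0.0306,-0.0093,-0.0051],[0,0,-0.41]],[0,[0.0306,-0.0093,-0.0051],[0,0,-0.41]],[0,[0.0306,-0.0093,-0.0051],[0,0,-0.41]],[0,[0.0306,-0.0093,-0.0051],[0,0,-0.41]],[0,[0.0306,-0.0093,-0.0051],[0,0,-0.41]],[0,[0.0306,-0.0093,-0.0051],[0,0,-0.41]],[0,[0.0306,-0.0093,-0.0051],[0,0,-0.41]]]'

```text
time_s: 1.82
eef_pos: [484.6, 67.7, 299.8]
ee_rot: [-0.0, 0.81, 0.586, -0.0]
force: [0.4, 0.2, 0.4]
grip_width: 0.498
grip_force: 0.0
```

Request:
servo_tool --commands '[[0,[0.0306,-0.0093,-0.0051],[0,0,-0.41]],[0,[0.0306,-0.0093,-0.0051],[0,0,-0.41]],[0,[0.0306,-0.0093,-0.0051],[0,0,-0.41]],[0,[0.0306,-0.0093,-0.0051],[0,0,-0.41]],[0,[0,0,0],[0,0,0]],[0,[0,0,0],[0,0,0]]]'

```text
time_s: 2.32
eef_pos: [479.4, 194.8, 320.0]
ee_rot: [-0.0, 0.757, 0.654, -0.0]
force: [0.9, 0.1, -0.4]
grip_width: 0.5
grip_force: 0.0
```

```bash
cat > w.py <<'E'
from h import *
import pickle,sys
c=cam('wrist'); pickle.dump(c,open('wrist.pkl','wb')); save(c,sys.argv[1],k=1.25)
T,s=pose(); print(s['time_s'],T[:3,3].round(1),s['joints'].round(2),s['grip_width'],s['force'].round(1))
E
python3 w.py w1.png
```

```text
2.3667 [479.6 193.7 319.8] [ 0.16  0.24  1.28 -0.    1.62  0.31] 0.5029912193893871 [-0.3  0.3 -0.1]
```

View pics/w1.png

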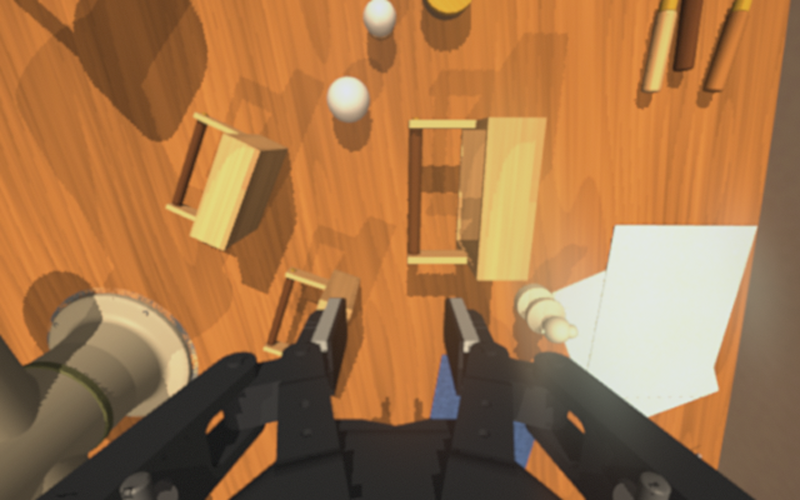

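The wrist view (×1.25) shows the large tote's dark bar running from (416,128) to (413,256), with its box top between (488,117) and (527,280). I'll localise the bar using colour.

```bash
cat > bar.py <<'E'
from h import *
import pickle
c=pickle.load(open('wrist.pkl','rb')); P=pts(c)
g=c['pixels'].astype(int).sum(2)
# bar centre per row in small window
uv=[]
for v in range(106,200):
    row=g[v,322:346]; d=np.where(row<np.median(g[v,300:320])*0.72)[0]
    if 4<len(d)<16: uv.append((322+d.mean(),v))
uv=np.array(uv); f=cv2.fitLine(uv.astype(np.float32),cv2.DIST_HUBER,0,.01,.01).ravel()
line=lambda v:(f[2]+f[0]/f[1]*(v-f[3]),v)
e=onplane(c,[line(102),line(205)],70); print(len(uv),'bar at z70',e.round(1),'yaw',np.degrees(np.arctan2(*(e[0]-e[1])[[1,0]])))
z=[P[int(v),int(u),2] for u,v in uv]; print('depth z of bar top',np.nanmedian(z))
k=onplane(c,np.array([(488,117),(546,117),(527,280),(478,280)])/1.25,140); print(k.round(1))
d=k[1]-k[2]; print('yaw far edge',np.degrees(np.arctan2(d[1],d[0])),'near',np.degrees(np.arctan2(*(k[0]-k[3])[[1,0]])))
# uprights' outer ends y via wall ends
h=onplane(c,np.array([(411,118),(409,265)])/1.25,85);print('uprights',h.round(1))
E
python3 bar.py
```

```text
75 bar at z70 [[516.  278.6  70. ]
 [492.8 125.8  70. ]] yaw 81.38693330310551
depth z of bar top 77.35301012928613
[[581.  276.6 140. ]
 [635.5 268.8 140. ]
 [611.3 104.6 140. ]
 [558.8 112.3 140. ]]
yaw far edge 81.61719542683662 near 82.28192019849646
uprights [[511.6 288.7  85. ]
 [486.7 120.2  85. ]]
```

```bash
python3 - <<'E'
from h import *
A,s=pose(); E=plan(A,mk([448.6,211.9,126.6],81.5,-45),10); print(E.round(2)); plan(mk([448.6,211.9,126.6],81.5,-45),mk([518.5,201.4,55.9],81.5,-45),4)
E
```

```text
10 rows [0.0013, -0.0101, 0.0174] [-0.751, 0.0, 0.0] mid [445. 205. 227.] end [448.2 211.5 126.6]
[[ 1.5000e-01  7.0000e-01  7.0000e-01  4.4816e+02]
 [ 9.9000e-01 -1.0000e-01 -1.0000e-01  2.1145e+02]
 [-0.0000e+00  7.1000e-01 -7.1000e-01  1.2663e+02]
 [ 0.0000e+00  0.0000e+00  0.0000e+00  1.0000e+00]]
4 rows [-0.0, -0.0, 0.025] [0.0, 0.0, 0.0] mid [484. 207.  91.] end [518.5 201.4  55.9]
```

Request:
servo_tool --commands '[[0,[0.0013,-0.0101,0.0174],[-0.75,0,0]],[0,[0.0013,-0.0101,0.0174],[-0.75,0,0]],[0,[0.0013,-0.0101,0.0174],[-0.75,0,0]],[0,[0.0013,-0.0101,0.0174],[-0.75,0,0]],[0,[0.0013,-0.0101,0.0174],[-0.75,0,0]],[0,[0.0013,-0.0101,0.0174],[-0.75,0,0]],[0,[0.0013,-0.0101,0.0174],[-0.75,0,0]],[0,[0.0013,-0.0101,0.0174],[-0.75,0,0]],[0,[0.0013,-0.0101,0.0174],[-0.75,0,0]],[0,[0.0013,-0.0101,0.0174],[-0.75,0,0]]]'

```text
time_s: 3.2
eef_pos: [446.3, 204.4, 146.4]
ee_rot: [0.27, 0.714, 0.607, 0.221]
force: [0.9, -1.3, 0.5]
grip_width: 0.499
grip_force: 0.0
```

Request:
servo_tool --commands '[[0,[0,0,0],[0,0,0]],[0,[0,0,0],[0,0,0]]]'

```text
time_s: 3.37
eef_pos: [447.1, 204.5, 147.6]
ee_rot: [0.269, 0.714, 0.608, 0.22]
force: [-0.8, 0.0, 0.9]
grip_width: 0.5
grip_force: 0.0
```

```bash
python3 - <<'E'
from h import *
A,s=pose(); print(A.round(2),s['joints'].round(2)); plan(A,mk([518.5,201.4,55.9],81.5,-45),5)
E
```

```text
[[ 1.6000e-01  7.5000e-01  6.4000e-01  4.4711e+02]
 [ 9.9000e-01 -1.2000e-01 -1.2000e-01  2.0450e+02]
 [-1.0000e-02  6.5000e-01 -7.6000e-01  1.4760e+02]
 [ 0.0000e+00  0.0000e+00  0.0000e+00  1.0000e+00]] [ 0.4   0.1   2.13 -0.92  0.47  1.31]
5 rows [0.0018, -0.0019, 0.0231] [-0.143, 0.041, -0.006] mid [475. 203. 110.] end [518.4 201.5  55.9]
```

```bash
python3 - <<'E'
from h import *
A,s=pose();  plan(A,mk([516.7,201.7,54.2],81.5,-38),6)
E
```

```text
6 rows [0.0015, -0.001, 0.0193] [0.075, 0.034, -0.007] mid [482. 203. 101.] end [516.7 201.8  54.5]
```

Request:
servo_tool --commands '[[0,[0.0015,-0.001,0.0193],[0.075,0.034,0]],[0,[0.0015,-0.001,0.0193],[0.075,0.034,0]],[0,[0.0015,-0.001,0.0193],[0.075,0.034,0]],[0,[0.0015,-0.001,0.0193],[0.075,0.034,0]],[0,[0.0015,-0.001,0.0193],[0.075,0.034,0]],[0,[0.0015,-0.001,0.0193],[0.075,0.034,0]],[0,[0,0,0],[0,0,0]],[0,[0,0,0],[0,0,0]]]'

```text
time_s: 4.03
eef_pos: [518.1, 201.9, 56.1]
ee_rot: [0.247, 0.718, 0.615, 0.214]
force: [-1.1, 0.2, 0.0]
grip_width: 0.502
grip_force: 0.0
```

```bash
python3 - <<'E'
from h import *
A,s=pose(); print(A.round(2),s['joints'].round(2)); 
b=np.array([504.5,203.5,70]); print('bar in tool',(A[:3,:3].T@(b-A[:3,3])).round(1))
c=cam('wrist'); save(c,'w2.png',k=1)
E
```

```text
[[ 1.5000e-01  7.8000e-01  6.1000e-01  5.1811e+02]
 [ 9.9000e-01 -1.2000e-01 -9.0000e-02  2.0191e+02]
 [ 0.0000e+00  6.2000e-01 -7.9000e-01  5.6120e+01]
 [ 0.0000e+00  0.0000e+00  0.0000e+00  1.0000e+00]] [ 0.3   0.38  2.05 -1.23  0.29  1.58]
bar in tool [ -0.4  -2.2 -19.4]
```

View pics/w2.png

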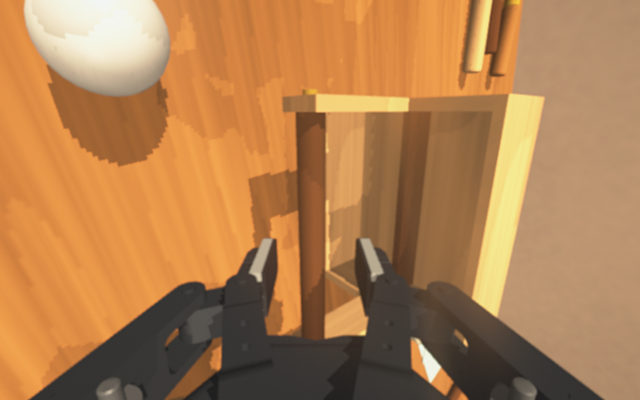

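The bar, at about (312,220), lies between the open fingers at (265,260) and (370,260). Now close and lift.

Request:
servo_tool --commands '[[1,[0,0,0],[0,0,0]],[1,[0,0,0],[0,0,0]],[1,[0,0,0],[0,0,0]],[1,[0,0,0],[0,0,0]],[1,[0,0,0],[0,0,0]],[1,[0,0.0031,-0.004],[0,0,0]],[1,[0,0.0062,-0.0079],[0,0,0]],[1,[0,0.0062,-0.0079],[0,0,0]],[1,[0,0.0062,-0.0079],[0,0,0]],[1,[0,0.0062,-0.0079],[0,0,0]]]' --squeeze 30

```text
time_s: 4.92
eef_pos: [517.0, 202.7, 101.1]
ee_rot: [0.246, 0.717, 0.616, 0.214]
force: [0.0, 0.8, -0.4]
grip_width: 0.001
grip_force: 0.0
```

Request:
servo_tool --commands '[[1,[0,0.0062,-0.0079],[0,0,0]],[1,[0,0.0062,-0.0079],[0,0,0]],[1,[0,0.0062,-0.0079],[0,0,0]],[1,[0,0.0062,-0.0079],[0,0,0]],[1,[0,0.0062,-0.0079],[0,0,0]],[1,[0,0.0062,-0.0079],[0,0,0]],[1,[0,0,0],[0,0,0]]]'

```text
time_s: 5.5
eef_pos: [517.8, 202.7, 163.0]
ee_rot: [0.247, 0.717, 0.615, 0.216]
force: [-0.1, -0.7, 0.7]
grip_width: -0.004
grip_force: 0.0
```

```bash
python3 - <<'E'
from h import *
A,s=pose(); print(A.round(2),s['joints'].round(2),s['grip_force'],s['grip_width'],s['force'],s['wrist_torque']); 
save(cam('scene'),'s1.png',(250,100,550,300),2)
plan(A,mk([480,190,330],81.5,0),10)
E
```

```text
[[ 1.5000e-01  7.8000e-01  6.1000e-01  5.1783e+02]
 [ 9.9000e-01 -1.2000e-01 -9.0000e-02  2.0274e+02]
 [ 1.0000e-02  6.2000e-01 -7.9000e-01  1.6298e+02]
 [ 0.0000e+00  0.0000e+00  0.0000e+00  1.0000e+00]] [ 0.3   0.18  1.95 -0.63  0.47  0.94] 0.0 -0.0035443344468042096 [-0.10572195 -0.69841605  0.72847133] [0.06552584 0.25359675 0.02989925]
10 rows [-0.0018, 0.0027, -0.0172] [0.638, -0.005, -0.004] mid [485. 198. 243.] end [479.6 189.9 330. ]
```

View pics/s1.png

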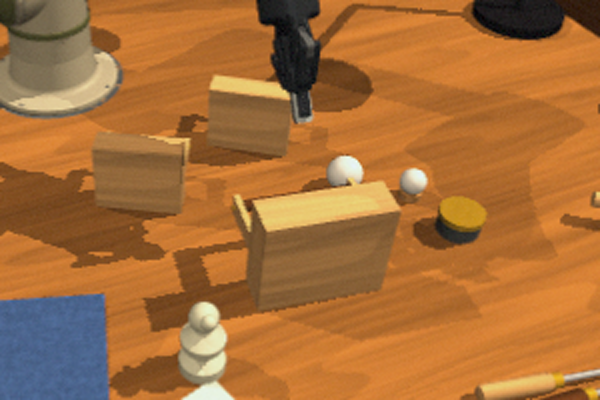

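The fingers shut on nothing: the gripper reads fully closed and the tote is still on its side. I'll re-measure the bar and the fingertips with wrist depth.

Request:
servo_tool --commands '[[0,[0,0,0],[0,0,0]],[0,[0,0,0],[0,0,0]],[0,[0,0,0],[0,0,0]],[0,[0,0,0],[0,0,0]]]'

```text
time_s: 5.88
eef_pos: [517.0, 202.3, 160.3]
ee_rot: [0.246, 0.717, 0.616, 0.214]
force: [-0.4, -0.3, -0.1]
grip_width: 0.501
grip_force: 0.0
```

```bash
python3 w.py w3.png; python3 - <<'E'
from h import *
import pickle
c=pickle.load(open('wrist.pkl','rb')); P=pts(c); A,s=pose()
T=(P-A[:3,3])@A[:3,:3]   # tool coords
m=np.zeros((400,640),bool); m[200:400,150:500]=1
m&=(np.abs(T[...,0])<25)&(np.abs(T[...,1])<60)&(T[...,2]>-80)&(T[...,2]<15)
q=T[m]; print('finger pts',len(q),'max tool z',np.percentile(q[:,2],[50,90,99,100]).round(1))
for sgn in (-1,1):
    k=q[(sgn*q[:,1]>0)]; t=k[k[:,2]>np.percentile(k[:,2],90)]; print(t.mean(0).round(1))
# bar
g=c['pixels'].astype(int); dark=(g.sum(2)<260)&(g[...,0]>g[...,2]+20)
b=dark&(P[...,2]>60)&(P[...,2]<90)&(P[...,0]>440)&(P[...,0]<560)&(P[...,1]>110)&(P[...,1]<300)
q=P[b]; print(len(q),np.median(q,0).round(1))
if len(q)>20:
    f=cv2.fitLine(q[:,:2].astype(np.float32),cv2.DIST_HUBER,0,.01,.01).ravel(); print('yaw',np.degrees(np.arctan2(f[1],f[0])),'x at y=203.5',f[2]+(203.5-f[3])*f[0]/f[1],'z98',np.percentile(q[:,2],95), q[:,1].min(),q[:,1].max())
E
```

```text
5.9333 [517.  202.3 160.5] [ 0.3   0.18  1.96 -0.63  0.47  0.94] 0.5008086277805629 [-0.1 -0.1 -0. ]
finger pts 3664 max tool z [-63.1 -44.4 -36.6 -33.8]
[  4.9 -23.6 -40.7]
[  5.   23.6 -40.9]
1581 [503.9 221.4  75. ]
yaw 81.16434 x at y=203.5 498.98337 z98 77.75085334030314 143.07919897885262 279.2825530928883
```

View pics/w3.png

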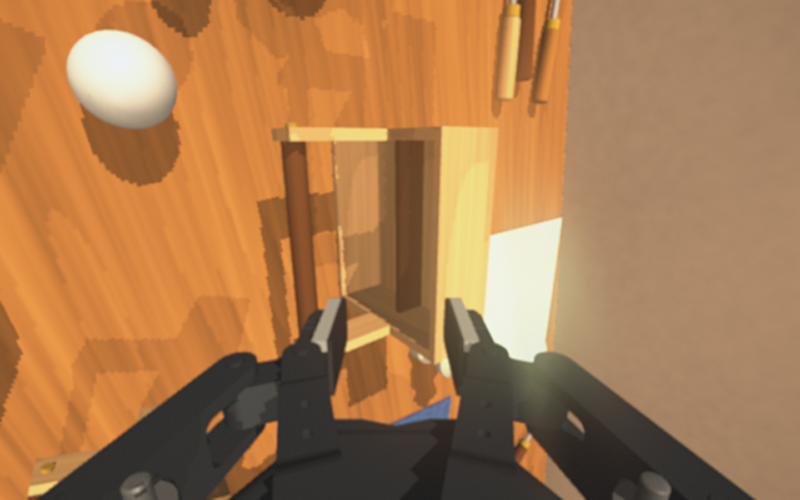

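```bash
python3 - <<'E'
from h import *
import pickle
c=pickle.load(open('wrist.pkl','rb')); T=np.linalg.inv(np.array(c['T_tool_cam']))
for p in [(0,-21,-6),(11,-21,-6),(0,-21,-35),(11,-21,-35),(0,0,0)]:
    q=T[:3,:3]@np.array(p,float)+T[:3,3]; uv=cv2.projectPoints(q.reshape(1,3),np.zeros(3),np.zeros(3),c['K'],c['D'])[0].ravel(); print(p,uv.round(),q[2].round(1),'zmap',c['z_map'][int(uv[1]),int(uv[0])])
print(c['z_map'][230:330:8,262].round())
print(c['z_map'][230:330:8,270].round())
E
```

```text
(0, -21, -6) [283. 233.] 184.0 zmap 367.21332
(11, -21, -6) [282. 217.] 180.8 zmap 360.28098
(0, -21, -35) [277. 255.] 156.3 zmap 377.2433
(11, -21, -35) [276. 236.] 153.1 zmap 358.12415
(0, 0, 0) [315. 229.] 189.8 zmap 365.46643
[353. 358. 141. 134. 126. 120. 118. 120. 120.  91.  86.  83.  80.]
[362. 364. 141. 134. 133. 133. 133. 134. 133. 129. 390. 393. 397.]
```

Request:
servo_tool --commands '[[1,[0,0,0],[0,0,0]],[1,[0,0,0],[0,0,0]],[1,[0,0,0],[0,0,0]],[1,[0,0,0],[0,0,0]],[1,[0,0,0],[0,0,0]]]'

```text
time_s: 6.35
eef_pos: [517.2, 202.4, 160.9]
ee_rot: [0.246, 0.717, 0.616, 0.214]
force: [0.1, -0.4, 0.2]
grip_width: -0.002
grip_force: 0.0
```

```bash
cat > tip.py <<'E'
from h import *
c=cam('wrist'); P=pts(c); A,s=pose(); T=(P-A[:3,3])@A[:3,:3]
m=(np.abs(T[...,0])<40)&(np.abs(T[...,1])<60)&(T[...,2]>-80)&(T[...,2]<15)
q=T[m]; q=q[q[:,2]>-60]; print(s['grip_width'],len(q),np.percentile(q[:,2],[90,99,100]).round(1)); t=q[q[:,2]>np.percentile(q[:,2],95)]
print(t[t[:,1]<0].mean(0).round(1),t[t[:,1]>0].mean(0).round(1)); print('x range',q[q[:,2]>-45][:,0].min(),q[q[:,2]>-45][:,0].max(),s['time_s'])
E
python3 tip.py
```

```text
-0.0024049670934756 1113 [-40.5 -37.  -36.2]
[ 11.3  -3.6 -37.7] [ 11.2   3.8 -37.9]
x range 6.874839021683369 12.284424935230502 6.4
```

```bash
python3 - <<'E'
from h import *
A,s=pose(); E=plan(A,mk([487.5,205.7,96],81.5,-30),6); plan(E,mk([527,199.8,26.7],81.5,-30),4)
E
```

```text
6 rows [-0.0002, -0.0103, 0.0061] [0.225, -0.003, -0.007] mid [503. 204. 128.] end [487.5 205.8  95.7]
4 rows [-0.0, 0.0, 0.0199] [0.0, -0.0, -0.0] mid [507. 203.  61.] end [526.8 200.   26.8]
```

Request:
servo_tool --commands '[[0,[0,-0.0103,0.0061],[0.225,0,0]],[0,[0,-0.0103,0.0061],[0.225,0,0]],[0,[0,-0.0103,0.0061],[0.225,0,0]],[0,[0,-0.0103,0.0061],[0.225,0,0]],[0,[0,-0.0103,0.0061],[0.225,0,0]],[0,[0,-0.0103,0.0061],[0.225,0,0]],[0,[0,0,0],[0,0,0]]]'

```text
time_s: 6.98
eef_pos: [486.3, 206.9, 93.5]
ee_rot: [0.194, 0.733, 0.63, 0.168]
force: [-0.4, 0.4, -0.7]
grip_width: 0.498
grip_force: 0.0
```

Request:
servo_tool --commands '[[0,[0,0,0.02],[0,0,0]],[0,[0,0,0.02],[0,0,0]],[0,[0,0,0.02],[0,0,0]],[0,[0,0,0.02],[0,0,0]],[0,[0,0,0],[0,0,0]],[0,[0,0,0],[0,0,0]],[1,[0,0,0],[0,0,0]],[1,[0,0,0],[0,0,0]],[1,[0,0,0],[0,0,0]],[1,[0,0,0],[0,0,0]]]'

```text
time_s: 7.82
eef_pos: [527.4, 201.8, 27.6]
ee_rot: [0.195, 0.733, 0.629, 0.171]
force: [-4.3, 0.5, 8.2]
grip_width: 0.176
grip_force: 30.4
```

Gripped the bar: the opening is 15 mm at 30 N. Lift.

Request:
servo_tool --commands '[[1,[0,0.0025,-0.0043],[0,0,0]],[1,[0,0.005,-0.0087],[0,0,0]],[1,[0,0.005,-0.0087],[0,0,0]],[1,[0,0.005,-0.0087],[0,0,0]],[1,[0,0.005,-0.0087],[0,0,0]],[1,[0,0.005,-0.0087],[0,0,0]],[1,[0,0.005,-0.0087],[0,0,0]],[1,[0,0.005,-0.0087],[0,0,0]],[1,[0,0.005,-0.0087],[0,0,0]],[1,[0,0.005,-0.0087],[0,0,0]]]'

```text
time_s: 8.65
eef_pos: [526.1, 200.9, 121.8]
ee_rot: [0.195, 0.733, 0.629, 0.169]
force: [-0.5, -0.5, -5.2]
grip_width: 0.171
grip_force: 29.4
```

```bash
cat > tang.py <<'E'
from h import *
A,s=pose(); print(s['time_s'],A[:3,3].round(1),s['joints'].round(2),s['grip_force'].round(1),s['grip_width'].round(3),s['force'].round(1),s['wrist_torque'].round(2))
c=cam('scene'); import pickle; pickle.dump(c,open('scene1.pkl','wb'))
z=A[:3,2]; bar=A[:3,3]-50*z; print('bar est',bar.round(1), 'tool z',z.round(2))
P=pts(c); hsv=cv2.cvtColor(c['pixels'],cv2.COLOR_RGB2HSV)
d=np.linalg.norm(P-bar,axis=2); m=(d<175)&(P[...,2]>12)&(hsv[...,1]>60)&(hsv[...,2]>90)&(hsv[...,0]<30)
q=P[m]; y=A[:3,0]; q=q[np.abs((q-bar)@y)<95]
x=np.cross(y,[0,0,1.]) # forward horizontal
uv=np.c_[(q-bar)@x,q[:,2]-bar[2]]; r=cv2.minAreaRect(uv.astype(np.float32)); print(len(q),'fwd/up extents',uv.min(0).round(),uv.max(0).round(),'rect',np.round(r[1]),round(r[2],1),cv2.boxPoints(r).round().tolist())
E
python3 tang.py; python3 -c "
import pickle;from h import *
save(pickle.load(open('scene1.pkl','rb')),'s2.png',(250,60,550,300),2)"
```

```text
Traceback (most recent call last):
  File "tang.py", line 2, in <module>
    A,s=pose(); print(s['time_s'],A[:3,3].round(1),s['joints'].round(2),s['grip_force'].round(1),s['grip_width'].round(3),s['force'].round(1),s['wrist_torque'].round(2))
                                                                        ^^^^^^^^^^^^^^^^^^^^^
AttributeError: 'float' object has no attribute 'round'
Traceback (most recent call last):
FileNotFoundError: [Errno 2] No such file or directory: 'scene1.pkl'
```

```bash
sed -i "s/s\['grip_force'\].round(1),s\['grip_width'\].round(3)/s['grip_force'],s['grip_width']/" tang.py; python3 tang.py; python3 -c "
import pickle;from h import *
save(pickle.load(open('scene1.pkl','rb')),'s2.png',(250,60,550,300),2)"
```

```text
8.65 [526.1 200.9 121.8] [ 0.26  0.27  1.88 -0.39  0.53  0.71] 29.363674521446228 0.17097113494343522 [-0.5 -0.5 -5.2] [ 0.09  0.92 -0.02]
bar est [501.5 204.5 165.1] tool z [ 0.49 -0.07 -0.87]
2825 fwd/up extents [ -92. -141.] [132. 166.] rect [147. 299.] 34.3 [[-155.0, 99.0], [14.0, -148.0], [135.0, -65.0], [-33.0, 182.0]]
```

View pics/s2.png

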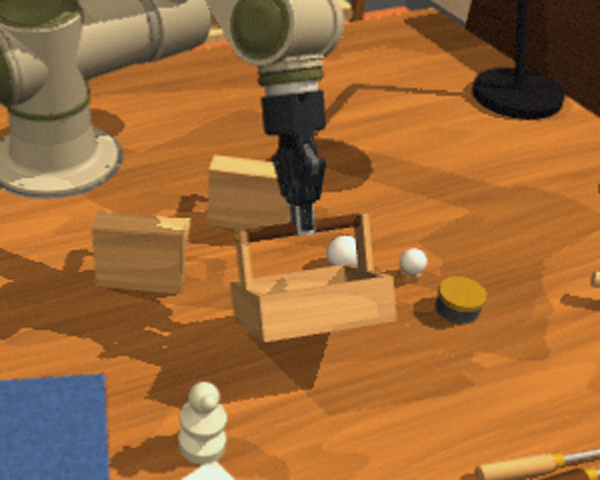

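The tote swung most of the way up when lifted: its underside is about 34° off level, box at (310,300). I'll rotate the tool by about 34° while raising, then carry it over the mat above bust height.

```bash
python3 - <<'E'
from h import *
A,s=pose(); E=plan(A,mk([498,205,225],81.5,4),10); E=plan(E,mk([575.5,-200.5,225],74.5,4),20)
E
```

```text
10 rows [-0.0, -0.0003, -0.0107] [0.569, -0.004, -0.003] mid [505. 204. 173.] end [498.  205.5 225.4]
20 rows [-0.0191, 0.0079, -0.0005] [-0.0, 0.004, 0.058] mid [542.   4. 225.] end [ 574.5 -200.6  224.1]
```

Request:
servo_tool --commands '[[1,[0,-0.0003,-0.0107],[0.57,0,0]],[1,[0,-0.0003,-0.0107],[0.57,0,0]],[1,[0,-0.0003,-0.0107],[0.57,0,0]],[1,[0,-0.0003,-0.0107],[0.57,0,0]],[1,[0,-0.0003,-0.0107],[0.57,0,0]],[1,[0,-0.0003,-0.0107],[0.57,0,0]],[1,[0,-0.0003,-0.0107],[0.57,0,0]],[1,[0,-0.0003,-0.0107],[0.57,0,0]],[1,[0,-0.0003,-0.0107],[0.57,0,0]],[1,[0,-0.0003,-0.0107],[0.57,0,0]]]'

```text
time_s: 9.53
eef_pos: [497.8, 205.0, 223.7]
ee_rot: [-0.03, 0.758, 0.651, -0.023]
force: [-0.4, 0.3, -4.0]
grip_width: 0.172
grip_force: 29.5
```

Request:
servo_tool --commands '[[1,[-0.008,0.0035,0],[0,0,0]],[1,[-0.0191,0.0079,-0.0005],[0,0.004,0.058]],[1,[-0.0191,0.0079,-0.0005],[0,0.004,0.058]],[1,[-0.0191,0.0079,-0.0005],[0,0.004,0.058]],[1,[-0.0191,0.0079,-0.0005],[0,0.004,0.058]],[1,[-0.0191,0.0079,-0.0005],[0,0.004,0.058]],[1,[-0.0191,0.0079,-0.0005],[0,0.004,0.058]],[1,[-0.0191,0.0079,-0.0005],[0,0.004,0.058]],[1,[-0.0191,0.0079,-0.0005],[0,0.004,0.058]],[1,[-0.0191,0.0079,-0.0005],[0,0.004,0.058]]]'

```text
time_s: 10.37
eef_pos: [540.1, 13.4, 220.4]
ee_rot: [-0.029, 0.776, 0.63, -0.022]
force: [0.9, 0.2, -3.4]
grip_width: 0.17
grip_force: 29.5
```

Request:
servo_tool --commands '[[1,[-0.0191,0.0079,-0.0005],[0,0.004,0.058]],[1,[-0.0191,0.0079,-0.0005],[0,0.004,0.058]],[1,[-0.0191,0.0079,-0.0005],[0,0.004,0.058]],[1,[-0.0191,0.0079,-0.0005],[0,0.004,0.058]],[1,[-0.0191,0.0079,-0.0005],[0,0.004,0.058]],[1,[-0.0191,0.0079,-0.0005],[0,0.004,0.058]],[1,[-0.0191,0.0079,-0.0005],[0,0.004,0.058]],[1,[-0.0191,0.0079,-0.0005],[0,0.004,0.058]],[1,[-0.0191,0.0079,-0.0005],[0,0.004,0.058]],[1,[-0.0191,0.0079,-0.0005],[0,0.004,0.058]]]'

```text
time_s: 11.2
eef_pos: [572.8, -190.6, 218.8]
ee_rot: [-0.03, 0.794, 0.606, -0.021]
force: [-0.5, 0.6, -4.0]
grip_width: 0.172
grip_force: 29.5
```

Request:
servo_tool --commands '[[1,[-0.009,0.0035,0],[0,0,0]],[1,[0,0,0],[0,0,0]],[1,[0,0,0],[0,0,0]]]'

```text
time_s: 11.45
eef_pos: [573.8, -198.4, 218.9]
ee_rot: [-0.031, 0.794, 0.606, -0.021]
force: [-0.6, 1.6, -3.8]
grip_width: 0.172
grip_force: 29.5
```

```bash
python3 tang.py; python3 - <<'E'
from h import *
A,s=pose(); plan(A,mk([575.5,-200.5,225],74.5,4),2)
c=cam('top'); s=__import__('pickle').load(open('scene1.pkl','rb'))
a=c['pixels'][80:260,290:470]; b=s['pixels'][120:300,180:360]
im=np.hstack([cv2.resize(a,(400,400)),cv2.resize(b,(400,400))]); cv2.imwrite('pics/ts.png',im[:,:,::-1])
E
```

```text
11.45 [ 573.8 -198.4  218.9] [-0.52  0.54  1.12 -0.01  1.56 -0.25] 29.5339572429657 0.17223016501790891 [-0.6  1.6 -3.8] [ 0.07 -0.07 -0.03]
bar est [ 577.3 -199.6  268.7] tool z [-0.07  0.02 -1.  ]
4802 fwd/up extents [ -70. -131.] [ 71. 157.] rect [287. 141.] 89.1 [[-70.0, -128.0], [71.0, -131.0], [75.0, 156.0], [-66.0, 158.0]]
2 rows [-0.0011, 0.0009, -0.003] [-0.019, -0.017, 0.023] mid [ 575. -199.  222.] end [ 575.5 -200.6  225. ]
```

View pics/ts.png

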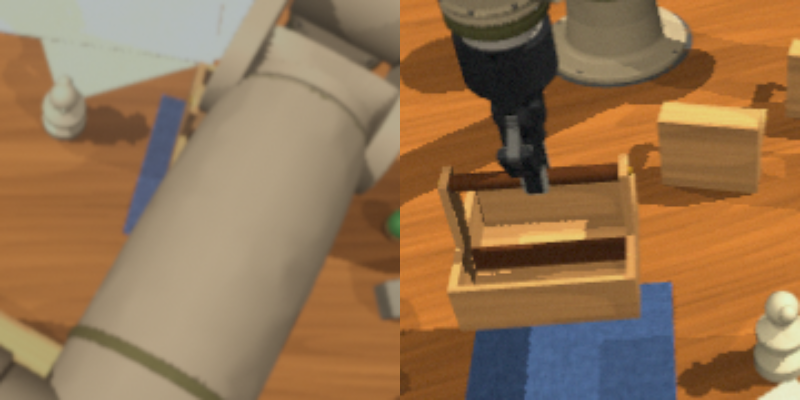

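The tote hangs upright within about 1°, centred on the bar (scene half, box at (545,300)), over the mat. Lower it.

Request:
servo_tool --commands '[[1,[-0.002,0.002,0.008],[0,0,0]],[1,[0,0.001,0.016],[0,0,0]],[1,[0,0.001,0.016],[0,0,0]],[1,[0,0.001,0.016],[0,0,0]],[1,[0,0.001,0.016],[0,0,0]],[1,[0,0.001,0.016],[0,0,0]],[1,[0,0.001,0.016],[0,0,0]],[1,[0,0.0006,0.01],[0,0,0]],[1,[0,0.0003,0.005],[0,0,0]],[1,[0,0,0],[0,0,0]]]'

```text
time_s: 12.38
eef_pos: [573.4, -199.7, 99.1]
ee_rot: [-0.031, 0.794, 0.607, -0.021]
force: [0.1, 0.5, -3.7]
grip_width: 0.173
grip_force: 29.5
```

Request:
servo_tool --commands '[[1,[0,0,0.003],[0,0,0]],[1,[0,0,0.003],[0,0,0]],[1,[0,0,0.003],[0,0,0]],[1,[0,0,0],[0,0,0]]]'

```text
time_s: 12.72
eef_pos: [573.0, -200.0, 90.8]
ee_rot: [-0.031, 0.794, 0.606, -0.021]
force: [-0.3, 0.3, -4.6]
grip_width: 0.172
grip_force: 29.5
```

```bash
python3 tang.py
```

```text
12.7167 [ 573.  -200.    90.8] [-0.52  0.63  1.3  -0.02  1.28 -0.25] 29.516994953155518 0.1716553004484786 [-0.3  0.3 -4.6] [-0.02 -0.05  0.06]
bar est [ 576.5 -201.1  140.6] tool z [-0.07  0.02 -1.  ]
3816 fwd/up extents [ -71. -129.] [ 72. 161.] rect [143. 290.] 0.3 [[-72.0, 161.0], [-70.0, -129.0], [72.0, -129.0], [71.0, 161.0]]
```

Request:
servo_tool --commands '[[1,[0,0,0.002],[0,0,0]],[1,[0,0,0.002],[0,0,0]],[1,[0,0,0.002],[0,0,0]],[1,[0,0,0],[0,0,0]]]'

```text
time_s: 13.1
eef_pos: [572.5, -199.8, 84.6]
ee_rot: [-0.031, 0.794, 0.606, -0.021]
force: [0.8, -0.5, -5.0]
grip_width: 0.175
grip_force: 29.5
```

Request:
servo_tool --commands '[[1,[0,0,0.002],[0,0,0]],[1,[0,0,0.001],[0,0,0]],[1,[0,0,0],[0,0,0]]]'

```text
time_s: 13.35
eef_pos: [572.6, -199.9, 83.8]
ee_rot: [-0.03, 0.794, 0.607, -0.021]
force: [-5.1, 3.7, 8.6]
grip_width: 0.167
grip_force: 30.6
```

Request:
servo_tool --commands '[[1,[0,0,0.002],[0,0,0]],[1,[0,0,0.001],[0,0,0]],[1,[0,0,0],[0,0,0]]]'

```text
time_s: 13.6
eef_pos: [572.7, -200.0, 83.7]
ee_rot: [-0.029, 0.794, 0.607, -0.021]
force: [-11.7, 6.5, 26.5]
grip_width: 0.169
grip_force: 32.5
```

Contact. Relieve the pressing, release, and retreat.

Request:
servo_tool --commands '[[1,[0,0,-0.003],[0,0,0]],[1,[0,0,-0.001],[0,0,0]],[1,[0,0,0],[0,0,0]]]'

```text
time_s: 13.85
eef_pos: [572.8, -200.0, 83.8]
ee_rot: [-0.03, 0.794, 0.606, -0.021]
force: [-3.5, 2.0, 6.4]
grip_width: 0.172
grip_force: 30.5
```

Request:
servo_tool --commands '[[0.4,[0,0,0],[0,0,0]],[0.2,[0,0,0],[0,0,0]],[0.2,[0,0,0],[0,0,0]],[0.2,[0,0,-0.01],[0,0,0]],[0.2,[0,0,-0.02],[0,0,0]],[0.2,[0,0,-0.03],[0,0,0]],[0.2,[0,0,-0.04],[0,0,0]],[0.2,[0,0,-0.04],[0,0,0]],[0.2,[0,0,-0.03],[0,0,0]],[0.2,[0,0,0],[0,0,0]]]'

```text
time_s: 14.68
eef_pos: [586.3, -204.7, 260.4]
ee_rot: [-0.025, 0.794, 0.607, -0.018]
force: [-1.5, 0.0, 1.2]
grip_width: 0.399
grip_force: 0.0
```

```bash
cat > chk.py <<'E'
from h import *
import pickle
A,s=pose(); print(s['time_s'],A[:3,3].round(1),s['joints'].round(2),s['force'].round(1),s['grip_width'])
c=cam('scene'); pickle.dump(c,open('scene1.pkl','wb')); P=pts(c)
# tote rim: points 55+4=59 high near mat; bar: dark at 124-132
g=c['pixels'].astype(int); m=(np.abs(P[...,2]-59)<5)&(np.hypot(P[...,0]-577,P[...,1]+201)<130)
r=cv2.minAreaRect(P[m][:,:2].astype(np.float32)); print('rim',m.sum(),np.round(r[0],1),np.round(r[1],1),r[2])
m=(P[...,2]>116)&(P[...,2]<140)&(np.hypot(P[...,0]-577,P[...,1]+201)<100)&(g.sum(2)<330)
q=P[m]
if len(q)>20:
    f=cv2.fitLine(q[:,:2].astype(np.float32),cv2.DIST_HUBER,0,.01,.01).ravel(); t=(q[:,:2]-f[2:])@f[:2]; mid=f[2:]+f[:2]*(np.percentile(t,1)+np.percentile(t,99))/2
    print('bar',len(q),mid.round(1),np.percentile(q[:,2],[5,50,95]).round(1),np.degrees(np.arctan2(f[1],f[0])),np.ptp(t))
E
python3 chk.py
```

```text
14.6833 [ 586.3 -204.7  260.4] [-0.52  0.55  0.99 -0.01  1.66 -0.25] [-1.5  0.   1.2] 0.39885876758870165
rim 471 [ 576.5 -202.3] [166.1 141.3] 75.24960327148438
bar 531 [ 580.1 -202.9] [120.9 129.3 132.8] 74.73006 163.46768900940424
```

The tote stands upright at (576.5,-202.3), yaw 75°, within about 2 mm of the mat centre. Now the green ball.

```bash
python3 - <<'E'
from h import *
A,s=pose(); plan(A,mk([500,-400,220],-15),17)
E
```

```text
17 rows [-0.0115, 0.0078, 0.002] [-0.03, 0.028, 0.879] mid [ 585. -313.  238.] end [ 500.  -399.1  219.5]
```

Request:
servo_tool --commands '[[-0.5,[-0.0115,0.0078,0.002],[-0.03,0.028,0.879]],[-0.5,[-0.0115,0.0078,0.002],[-0.03,0.028,0.879]],[-0.5,[-0.0115,0.0078,0.002],[-0.03,0.028,0.879]],[-0.5,[-0.0115,0.0078,0.002],[-0.03,0.028,0.879]],[-0.5,[-0.0115,0.0078,0.002],[-0.03,0.028,0.879]],[-0.5,[-0.0115,0.0078,0.002],[-0.03,0.028,0.879]],[-0.5,[-0.0115,0.0078,0.002],[-0.03,0.028,0.879]],[-0.5,[-0.0115,0.0078,0.002],[-0.03,0.028,0.879]],[-0.5,[-0.0115,0.0078,0.002],[-0.03,0.028,0.879]],[-0.5,[-0.0115,0.0078,0.002],[-0.03,0.028,0.879]]]'

```text
time_s: 15.57
eef_pos: [571.4, -337.3, 227.8]
ee_rot: [-0.015, 0.982, 0.188, -0.012]
force: [-0.7, 0.2, -0.3]
grip_width: 0.752
grip_force: 0.0
```

Request:
servo_tool --commands '[[-0.5,[-0.0115,0.0078,0.002],[-0.03,0.028,0.879]],[-0.5,[-0.0115,0.0078,0.002],[-0.03,0.028,0.879]],[-0.5,[-0.0115,0.0078,0.002],[-0.03,0.028,0.879]],[-0.5,[-0.0115,0.0078,0.002],[-0.03,0.028,0.879]],[-0.5,[-0.0115,0.0078,0.002],[-0.03,0.028,0.879]],[-0.5,[-0.0115,0.0078,0.002],[-0.03,0.028,0.879]],[-0.5,[-0.0115,0.0078,0.002],[-0.03,0.028,0.879]],[-0.5,[0,0,0],[0,0,0]],[-0.5,[0,0,0],[0,0,0]]]'

```text
time_s: 16.32
eef_pos: [498.4, -398.3, 214.8]
ee_rot: [-0.002, 0.992, -0.129, -0.004]
force: [0.5, -0.6, 0.1]
grip_width: 0.748
grip_force: 0.0
```

```bash
cat > ball.py <<'E'
from h import *
import sys
which,gx,gy=sys.argv[1],float(sys.argv[2]),float(sys.argv[3])
c=cam('wrist'); P=pts(c); A,s=pose(); print(s['time_s'],A[:3,3].round(1),s['joints'].round(2))
hsv=cv2.cvtColor(c['pixels'],cv2.COLOR_RGB2HSV); H,S,V=[hsv[...,i].astype(int) for i in range(3)]
m=((H>40)&(H<85)&(S>80)&(V>25)) if which=='green' else ((S<75)&(V>90))
m&=(np.hypot(P[...,0]-gx,P[...,1]-gy)<30)&(P[...,2]>15)&(P[...,2]<60)
n,l,st,ce=cv2.connectedComponentsWithStats(m.astype(np.uint8)); i=1+np.argmax(st[1:,4]); m=l==i
q=P[m]; M=np.c_[2*q,np.ones(len(q))]; sol=np.linalg.lstsq(M,(q**2).sum(1),rcond=None)[0]; rad=np.sqrt(sol[3]+(sol[:3]**2).sum())
print('px',ce[i].round(1),st[i],'ray@27.5',onplane(c,[ce[i]],27.5).round(1),'sphere fit',sol[:3].round(1),'r',rad.round(1),'top',np.percentile(q[:,2],98).round(1))
E
python3 ball.py green 526 -414; python3 tip.py
```

```text
16.3667 [ 499.  -398.1  215. ] [-0.86  0.57  1.07 -0.    1.51  0.97]
px [320.9 146.2] [309 134  24  25 457] ray@27.5 [[ 527.6 -411.5   27.5]] sphere fit [ 527.4 -413.4   28.2] r 17.7 top 46.1
0.7515596225984044 1488 [-43.5 -39.8 -38.6]
[  0.5 -32.7 -40.4] [  1.2  31.5 -40.6]
x range -10.990974978048547 11.943870140676399 16.4167
```

```bash
python3 - <<'E'
from h import *
A,s=pose(); E=plan(A,mk([527,-412.5,60],-15),6); plan(E,mk([527,-412.5,-19.5],-15),4)
E
```

```text
6 rows [0.0052, 0.0012, 0.0258] [-0.004, 0.013, 0.005] mid [ 513. -405.  138.] end [ 526.9 -412.6   60.2]
4 rows [0.0, -0.0, 0.0199] [0.001, -0.0, 0.001] mid [ 527. -413.   20.] end [ 526.9 -412.6  -19.4]
```

Request:
servo_tool --commands '[[-0.5,[0.0052,0.0012,0.0258],[0,0.013,0]],[-0.5,[0.0052,0.0012,0.0258],[0,0.013,0]],[-0.5,[0.0052,0.0012,0.0258],[0,0.013,0]],[-0.5,[0.0052,0.0012,0.0258],[0,0.013,0]],[-0.5,[0.0052,0.0012,0.0258],[0,0.013,0]],[-0.5,[0.0052,0.0012,0.0258],[0,0.013,0]],[-0.5,[0,0,0],[0,0,0]]]'

```text
time_s: 17.0
eef_pos: [525.6, -410.6, 54.6]
ee_rot: [-0.004, 0.992, -0.129, -0.003]
force: [-1.2, 0.3, -1.5]
grip_width: 0.751
grip_force: 0.0
```

Request:
servo_tool --commands '[[-0.5,[0,0,0.02],[0,0,0]],[-0.5,[0,0,0.02],[0,0,0]],[-0.5,[0,0,0.02],[0,0,0]],[-0.5,[0,0,0.018],[0,0,0]],[-0.5,[0,0,0],[0,0,0]],[-0.5,[0,0,0],[0,0,0]]]'

```text
time_s: 17.5
eef_pos: [526.9, -412.8, -16.7]
ee_rot: [-0.001, 0.992, -0.13, 0.0]
force: [1.0, -0.8, 0.4]
grip_width: 0.752
grip_force: 0.0
```

Request:
servo_tool --commands '[[0.5,[0,0,0.002],[0,0,0]],[1,[0,0,0],[0,0,0]],[1,[0,0,0],[0,0,0]],[1,[0,0,0],[0,0,0]],[1,[0,0,0],[0,0,0]],[1,[0,0,-0.01],[0,0,0]],[1,[0,0,-0.02],[0,0,0]],[1,[0,0,-0.03],[0,0,0]],[1,[0,0,-0.03],[0,0,0]]]' --squeeze 25

```text
time_s: 18.25
eef_pos: [525.9, -412.2, 71.4]
ee_rot: [-0.002, 0.991, -0.13, -0.001]
force: [-0.6, -0.3, -0.6]
grip_width: 0.424
grip_force: 25.2
```

```bash
cat > place.py <<'E'
from h import *
import sys
side,d=float(sys.argv[1]),float(sys.argv[2])
tx=np.array([np.cos(np.radians(-15)),np.sin(np.radians(-15)),0]); b=np.array([576.5,-202.5,0])+tx*36*side
def tcp(h): T=mk([0,0,0],-15,0,-18*side); T[:3,3]=b+[0,0,h]+d*T[:3,2]; return T
A,s=pose()
print('place at',b.round(1))
if sys.argv[3]=='go':
    W=A.copy(); W[2,3]+=float(sys.argv[4]); E=plan(A,W,3); E=plan(E,tcp(190),int(sys.argv[5])); print(tcp(190)[:3,3].round(1)); plan(tcp(190),tcp(60),8)
else:
    T=A[:3,3]-d*A[:3,2]; print('ball est',T.round(1)); plan(A,tcp(float(sys.argv[4])),int(sys.argv[5]))
E
python3 place.py 1 46 go 90 10
```

```text
place at [ 611.3 -211.8    0. ]
3 rows [-0.0, -0.0001, -0.03] [-0.0, 0.0, 0.0] mid [ 526. -412.  101.] end [ 526.1 -412.3  161.4]
10 rows [0.0018, -0.0216, 0.0013] [-0.003, -0.298, 0.001] mid [ 562. -310.  155.] end [ 597.3 -207.7  146.4]
[ 597.5 -208.1  146.3]
8 rows [0.005, 0.0, 0.0155] [-0.0, 0.0, -0.0] mid [ 597. -208.   81.] end [ 597.3 -208.1   16. ]
```

Request:
servo_tool --commands '[[1,[0,0,-0.03],[0,0,0]],[1,[0,0,-0.03],[0,0,0]],[1,[0,0,-0.03],[0,0,0]],[1,[0,0,-0.005],[0,0,0]]]'

```text
time_s: 18.58
eef_pos: [527.5, -414.1, 172.1]
ee_rot: [0.002, 0.991, -0.13, 0.004]
force: [0.3, -0.6, 0.4]
grip_width: 0.428
grip_force: 25.2
```

Request:
servo_tool --commands '[[1,[0.0018,-0.0216,0.001],[0,-0.3,0]],[1,[0.0018,-0.0216,0.001],[0,-0.3,0]],[1,[0.0018,-0.0216,0.001],[0,-0.3,0]],[1,[0.0018,-0.0216,0.001],[0,-0.3,0]],[1,[0.0018,-0.0216,0.001],[0,-0.3,0]],[1,[0.0018,-0.0216,0.001],[0,-0.3,0]],[1,[0.0018,-0.0216,0.001],[0,-0.3,0]],[1,[0.0018,-0.0216,0.001],[0,-0.3,0]],[1,[0.0018,-0.0216,0.001],[0,-0.3,0]],[1,[0.0018,-0.0216,0.001],[0,-0.3,0]]]'

```text
time_s: 19.42
eef_pos: [597.9, -207.3, 153.4]
ee_rot: [-0.022, 0.979, -0.128, -0.156]
force: [0.6, -0.1, 0.3]
grip_width: 0.431
grip_force: 25.2
```

Request:
servo_tool --commands '[[1,[0,0,0],[0,0,0]],[1,[0,0,0],[0,0,0]]]'

```text
time_s: 19.58
eef_pos: [598.1, -207.6, 152.9]
ee_rot: [-0.021, 0.979, -0.128, -0.155]
force: [-0.4, 0.1, -0.9]
grip_width: 0.427
grip_force: 25.3
```

```bash
python3 place.py 1 46 fin 60 8; python3 - <<'E'
from h import *
c=cam('wrist'); a=c['pixels']; s=cam('scene')['pixels'][120:300,180:360]
cv2.imwrite('pics/pl.png',np.hstack([a,cv2.resize(s,(400,400))])[:,:,::-1][:, ::1][:, 240:])
print(pose()[1]['time_s'],pose()[1]['joints'].round(2))
E
```

```text
place at [ 611.3 -211.8    0. ]
ball est [ 611.9 -211.3  196.6]
8 rows [0.0052, 0.0001, 0.0163] [-0.002, 0.001, 0.004] mid [ 598. -208.   84.] end [ 597.1 -208.    16. ]
19.6833 [-0.49  0.82  0.84 -0.07  1.79  1.34]
```

View pics/pl.png

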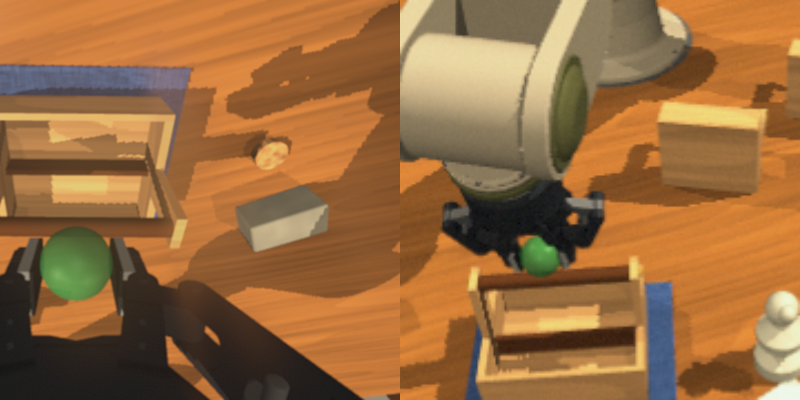

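The wrist half shows the green ball held at (75,262). The scene half shows it above the tote at (540,255), roughly scene pixel (243,236). I'll check that ray at the ball's height before lowering.

```bash
python3 - <<'E'
from h import *
c=cam('scene'); hsv=cv2.cvtColor(c['pixels'],cv2.COLOR_RGB2HSV); H,S,V=[hsv[...,i].astype(int) for i in range(3)]
m=((H>40)&(H<85)&(S>90)&(V>30)); m[:,:190]=0; m[:,300:]=0
v,u=np.where(m); ce=(u.mean(),v.mean()); print(ce,len(u),onplane(c,[ce],197).round(1)); print(np.nanmedian(pts(c)[m],0).round(1))
E
```

```text
(np.float64(241.8523206751055), np.float64(235.1350210970464)) 237 [[ 611.3 -213.3  197. ]]
[ 621.9 -213.5  207.3]
```

Request:
servo_tool --commands '[[1,[0.0052,0,0.0163],[0,0,0]],[1,[0.0052,0,0.0163],[0,0,0]],[1,[0.0052,0,0.0163],[0,0,0]],[1,[0.0052,0,0.0163],[0,0,0]],[1,[0.0052,0,0.0163],[0,0,0]],[1,[0.0052,0,0.0163],[0,0,0]],[1,[0.0052,0,0.0163],[0,0,0]],[1,[0.0052,0,0.0163],[0,0,0]],[1,[0,0,0],[0,0,0]]]'

```text
time_s: 20.48
eef_pos: [595.3, -208.4, 13.6]
ee_rot: [-0.022, 0.979, -0.129, -0.157]
force: [-0.5, 0.9, -1.1]
grip_width: 0.425
grip_force: 25.3
```

```bash
python3 place.py 1 46 fin 34 5
```

```text
place at [ 611.3 -211.8    0. ]
ball est [ 609.2 -212.3   57.2]
5 rows [0.0018, -0.0002, 0.0043] [-0.006, 0.009, 0.0] mid [ 596. -208.    4.] end [ 597.4 -207.9   -9.7]
```

Request:
servo_tool --commands '[[1,[0.0018,0,0.0043],[0,0,0]],[1,[0.0018,0,0.0043],[0,0,0]],[1,[0.0018,0,0.0043],[0,0,0]],[1,[0.0018,0,0.0043],[0,0,0]],[1,[0.0018,0,0.0043],[0,0,0]],[1,[0,0,0],[0,0,0]]]'

```text
time_s: 20.98
eef_pos: [598.8, -208.6, -7.6]
ee_rot: [-0.021, 0.979, -0.128, -0.155]
force: [-0.1, -0.1, -0.3]
grip_width: 0.43
grip_force: 25.3
```

Request:
servo_tool --commands '[[1,[0.0004,0,0.0013],[0,0,0]],[1,[0,0,0],[0,0,0]],[1,[0,0,0],[0,0,0]]]'

```text
time_s: 21.23
eef_pos: [599.3, -208.8, -7.8]
ee_rot: [-0.021, 0.979, -0.129, -0.155]
force: [0.6, -0.2, -0.8]
grip_width: 0.426
grip_force: 25.3
```

Request:
servo_tool --commands '[[1,[0.0006,0,0.0019],[0,0,0]],[1,[0.0003,0,0.001],[0,0,0]],[1,[0,0,0],[0,0,0]]]'

```text
time_s: 21.48
eef_pos: [599.0, -208.7, -11.3]
ee_rot: [-0.021, 0.979, -0.129, -0.155]
force: [0.7, 0.2, -0.8]
grip_width: 0.425
grip_force: 25.3
```

Request:
servo_tool --commands '[[1,[0.0003,0,0.001],[0,0,0]],[1,[0.0003,0,0.001],[0,0,0]],[1,[0,0,0],[0,0,0]]]'

```text
time_s: 21.73
eef_pos: [599.4, -208.9, -11.8]
ee_rot: [-0.021, 0.979, -0.129, -0.154]
force: [-2.0, 1.0, 6.9]
grip_width: 0.425
grip_force: 25.8
```

Touchdown. Release gently and withdraw along the tool axis.

Request:
servo_tool --commands '[[0.1,[0,0,-0.0005],[0,0,0]],[0,[0,0,0],[0,0,0]],[-0.1,[0,0,0],[0,0,0]],[-0.2,[0,0,0],[0,0,0]],[-0.2,[0,0,-0.005],[0,0,0]],[-0.2,[0,0,-0.015],[0,0,0]],[-0.2,[0,0,-0.03],[0,0,0]],[-0.2,[0,0,-0.04],[0,0,0]],[-0.2,[0,0,-0.04],[0,0,0]],[-0.2,[0,0,-0.04],[0,0,0]]]'

```text
time_s: 22.57
eef_pos: [649.9, -222.4, 151.7]
ee_rot: [-0.021, 0.979, -0.129, -0.155]
force: [1.7, 0.4, -0.1]
grip_width: 0.601
grip_force: 0.0
```

```bash
cat > where.py <<'E'
from h import *
c=cam('scene'); P=pts(c); hsv=cv2.cvtColor(c['pixels'],cv2.COLOR_RGB2HSV); H,S,V=[hsv[...,i].astype(int) for i in range(3)]
near=np.hypot(P[...,0]-577,P[...,1]+202)<85
tx=np.array([.966,-.259]); ty=np.array([.259,.966])
for n,m in [('green',(H>40)&(H<85)&(S>90)&(V>30)),('white',(S<70)&(V>110))]:
    m=m&near
    if m.sum()>10:
        v,u=np.where(m); p=onplane(c,[(u.mean(),v.mean())],33)[0]; r=p[:2]-[576.5,-202.3]; print(n,m.sum(),p.round(1),'tote x,y',(r@tx).round(1),(r@ty).round(1),'depth z max',np.nanmax(P[m][:,2]).round(1))
E
python3 where.py; python3 chk.py; python3 - <<'E'
from h import *
A,s=pose(); E=plan(A,mk([570,-150,230],-15),8); plan(E,mk([470,395,215],-15),20)
E
```

```text
green 115 [ 604.9 -209.4   33. ] tote x,y 29.3 0.5 depth z max 50.9
white 12 [ 584.7 -122.7   33. ] tote x,y -12.7 79.0 depth z max 453.9
22.6167 [ 653.7 -224.2  160.8] [-0.47  0.99  0.49 -0.07  1.95  1.34] [0.5 0.  6.8] 0.599882952108644
rim 447 [ 577.  -202.5] [166.  140.5] 74.90782928466797
bar 180 [ 581.3 -203.2] [120.2 127.3 132.3] 75.46806 163.48737651837178
8 rows [-0.0138, -0.0062, -0.0069] [0.002, 0.357, 0.001] mid [ 614. -188.  197.] end [ 570.1 -150.4  229.6]
20 rows [-0.0119, -0.025, 0.0007] [0.0, -0.0, -0.0] mid [520. 122. 223.] end [469.8 394.2 215.5]
```

The green ball rests in the +x bay at tote (29,0) and the tote hasn't moved. On to the white ball.

Request:
servo_tool --commands '[[-0.5,[-0.0138,-0.0062,-0.0069],[0,0.357,0]],[-0.5,[-0.0138,-0.0062,-0.0069],[0,0.357,0]],[-0.5,[-0.0138,-0.0062,-0.0069],[0,0.357,0]],[-0.5,[-0.0138,-0.0062,-0.0069],[0,0.357,0]],[-0.5,[-0.0138,-0.0062,-0.0069],[0,0.357,0]],[-0.5,[-0.0138,-0.0062,-0.0069],[0,0.357,0]],[-0.5,[-0.0138,-0.0062,-0.0069],[0,0.357,0]],[-0.5,[-0.0138,-0.0062,-0.0069],[0,0.357,0]]]'

```text
time_s: 23.33
eef_pos: [567.0, -148.9, 223.6]
ee_rot: [-0.002, 0.991, -0.13, -0.006]
force: [0.5, -0.4, 0.3]
grip_width: 0.747
grip_force: 0.0
```

Request:
servo_tool --commands '[[-0.5,[-0.0119,-0.025,0.0007],[0,0,0]],[-0.5,[-0.0119,-0.025,0.0007],[0,0,0]],[-0.5,[-0.0119,-0.025,0.0007],[0,0,0]],[-0.5,[-0.0119,-0.025,0.0007],[0,0,0]],[-0.5,[-0.0119,-0.025,0.0007],[0,0,0]],[-0.5,[-0.0119,-0.025,0.0007],[0,0,0]],[-0.5,[-0.0119,-0.025,0.0007],[0,0,0]],[-0.5,[-0.0119,-0.025,0.0007],[0,0,0]],[-0.5,[-0.0119,-0.025,0.0007],[0,0,0]],[-0.5,[-0.0119,-0.025,0.0007],[0,0,0]]]'

```text
time_s: 24.17
eef_pos: [516.7, 124.1, 218.3]
ee_rot: [-0.002, 0.991, -0.13, -0.007]
force: [0.1, 0.6, 0.1]
grip_width: 0.751
grip_force: 0.0
```

Request:
servo_tool --commands '[[-0.5,[-0.0119,-0.025,0.0007],[0,0,0]],[-0.5,[-0.0119,-0.025,0.0007],[0,0,0]],[-0.5,[-0.0119,-0.025,0.0007],[0,0,0]],[-0.5,[-0.0119,-0.025,0.0007],[0,0,0]],[-0.5,[-0.0119,-0.025,0.0007],[0,0,0]],[-0.5,[-0.0119,-0.025,0.0007],[0,0,0]],[-0.5,[-0.0119,-0.025,0.0007],[0,0,0]],[-0.5,[-0.0119,-0.025,0.0007],[0,0,0]],[-0.5,[-0.0119,-0.025,0.0007],[0,0,0]],[-0.5,[-0.0119,-0.025,0.0007],[0,0,0]]]'

```text
time_s: 25.0
eef_pos: [466.2, 396.3, 213.4]
ee_rot: [-0.002, 0.991, -0.13, -0.007]
force: [1.0, -0.3, 0.4]
grip_width: 0.752
grip_force: 0.0
```

Request:
servo_tool --commands '[[-0.5,[0,0,0],[0,0,0]],[-0.5,[0,0,0],[0,0,0]]]'

```text
time_s: 25.17
eef_pos: [466.2, 395.9, 213.1]
ee_rot: [-0.002, 0.992, -0.129, -0.007]
force: [0.3, -0.5, 0.0]
grip_width: 0.755
grip_force: 0.0
```

```bash
python3 ball.py white 492 408
```

```text
25.2167 [466.6 395.  213.3] [0.51 0.5  1.18 0.01 1.47 2.34]
px [302.7 152.2] [289 139  28  28 617] ray@27.5 [[492.9 406.9  27.5]] sphere fit [492.7 406.7  27.5] r 18.4 top 45.9
```

```bash
python3 - <<'E'
from h import *
A,s=pose(); E=plan(A,mk([492.8,406.8,60],-15),6)
E
```

```text
6 rows [0.0039, -0.003, 0.0255] [-0.002, 0.024, 0.002] mid [479. 401. 137.] end [492.6 406.8  60.1]
```

Request:
servo_tool --commands '[[-0.5,[0.0039,-0.003,0.0255],[0,0.024,0]],[-0.5,[0.0039,-0.003,0.0255],[0,0.024,0]],[-0.5,[0.0039,-0.003,0.0255],[0,0.024,0]],[-0.5,[0.0039,-0.003,0.0255],[0,0.024,0]],[-0.5,[0.0039,-0.003,0.0255],[0,0.024,0]],[-0.5,[0.0039,-0.003,0.0255],[0,0.024,0]],[-0.5,[0,0,0],[0,0,0]]]'

```text
time_s: 25.8
eef_pos: [491.5, 404.6, 55.5]
ee_rot: [0.002, 0.991, -0.131, -0.003]
force: [-0.3, 0.2, -0.5]
grip_width: 0.751
grip_force: 0.0
```

Request:
servo_tool --commands '[[-0.5,[0,0,0.02],[0,0,0]],[-0.5,[0,0,0.02],[0,0,0]],[-0.5,[0,0,0.018],[0,0,0]],[-0.5,[0,0,0.016],[0,0,0]],[-0.5,[0,0,0],[0,0,0]],[-0.5,[0,0,0],[0,0,0]]]'

```text
time_s: 26.3
eef_pos: [493.5, 406.7, -12.4]
ee_rot: [-0.001, 0.991, -0.131, 0.0]
force: [0.1, -0.6, 1.1]
grip_width: 0.75
grip_force: 0.0
```

Request:
servo_tool --commands '[[-0.5,[0,0,0.006],[0,0,0]],[-0.5,[0,0,0],[0,0,0]],[0.5,[0,0,0],[0,0,0]],[1,[0,0,0],[0,0,0]],[1,[0,0,0],[0,0,0]],[1,[0,0,0],[0,0,0]],[1,[0,0,0],[0,0,0]],[1,[0,0,-0.01],[0,0,0]],[1,[0,0,-0.02],[0,0,0]],[1,[0,0,-0.03],[0,0,0]]]'

```text
time_s: 27.13
eef_pos: [491.7, 406.4, 39.6]
ee_rot: [0.0, 0.991, -0.13, -0.002]
force: [0.6, 0.6, -0.4]
grip_width: 0.427
grip_force: 25.2
```

Request:
servo_tool --commands '[[1,[0,0,-0.03],[0,0,0]],[1,[0,0,-0.04],[0,0,0]],[1,[0,0,-0.04],[0,0,0]],[1,[0,0,-0.03],[0,0,0]],[1,[0,0,0],[0,0,0]]]'

```text
time_s: 27.55
eef_pos: [494.9, 408.2, 188.8]
ee_rot: [-0.005, 0.991, -0.13, 0.005]
force: [0.4, -0.3, -0.9]
grip_width: 0.428
grip_force: 25.3
```

```bash
python3 place.py -1 46 fin 190 26; python3 - <<'E'
from h import *
A,s=pose(); print(s['time_s'],A[:3,3],s['joints'].round(2)); E=plan(A,mk([555,-60,190],-15,0,9),20)
E
```

```text
place at [ 541.7 -193.2    0. ]
ball est [494.3 407.8 234.8]
26 rows [0.008, 0.0219, 0.0028] [-0.004, 0.112, -0.0] mid [524. 106. 159.] end [ 556.3 -197.4  146.3]
27.55 [494.85680535 408.19926756 188.79746491] [0.51 0.57 1.13 0.   1.42 2.34]
20 rows [0.0089, 0.0218, 0.0005] [-0.005, 0.071, -0.0] mid [525. 175. 186.] end [554.3 -59.  190.6]
```

Request:
servo_tool --commands '[[1,[0.004,0.011,0],[0,0,0]],[1,[0.008,0.0219,0.0028],[0,0.112,0]],[1,[0.008,0.0219,0.0028],[0,0.112,0]],[1,[0.008,0.0219,0.0028],[0,0.112,0]],[1,[0.008,0.0219,0.0028],[0,0.112,0]],[1,[0.008,0.0219,0.0028],[0,0.112,0]],[1,[0.008,0.0219,0.0028],[0,0.112,0]],[1,[0.008,0.0219,0.0028],[0,0.112,0]],[1,[0.008,0.0219,0.0028],[0,0.112,0]],[1,[0.008,0.0219,0.0028],[0,0.112,0]]]'

```text
time_s: 28.38
eef_pos: [513.3, 184.9, 158.4]
ee_rot: [0.006, 0.99, -0.13, 0.053]
force: [0.4, 0.4, -0.5]
grip_width: 0.43
grip_force: 25.3
```

Request:
servo_tool --commands '[[1,[0.008,0.0219,0.0028],[0,0.112,0]],[1,[0.008,0.0219,0.0028],[0,0.112,0]],[1,[0.008,0.0219,0.0028],[0,0.112,0]],[1,[0.008,0.0219,0.0028],[0,0.112,0]],[1,[0.008,0.0219,0.0028],[0,0.112,0]],[1,[0.008,0.0219,0.0028],[0,0.112,0]],[1,[0.008,0.0219,0.0028],[0,0.112,0]],[1,[0.008,0.0219,0.0028],[0,0.112,0]],[1,[0.008,0.0219,0.0028],[0,0.112,0]],[1,[0.008,0.0219,0.0028],[0,0.112,0]]]'

```text
time_s: 29.22
eef_pos: [537.3, -48.1, 143.1]
ee_rot: [0.014, 0.985, -0.13, 0.111]
force: [0.6, 0.3, -0.5]
grip_width: 0.428
grip_force: 25.3
```

```bash
python3 place.py -1 46 fin 190 7
```

```text
place at [ 541.7 -193.2    0. ]
ball est [527.4 -45.6 188. ]
7 rows [0.0078, 0.0199, 0.0016] [-0.002, 0.123, 0.0] mid [ 545. -112.  144.] end [ 555.1 -197.1  146.3]
```

Request:
servo_tool --commands '[[1,[0.0078,0.0199,0.0016],[0,0.123,0]],[1,[0.0078,0.0199,0.0016],[0,0.123,0]],[1,[0.0078,0.0199,0.0016],[0,0.123,0]],[1,[0.0078,0.0199,0.0016],[0,0.123,0]],[1,[0.0078,0.0199,0.0016],[0,0.123,0]],[1,[0.0078,0.0199,0.0016],[0,0.123,0]],[1,[0.0078,0.0199,0.0016],[0,0.123,0]],[1,[0,0,0],[0,0,0]],[1,[0,0,0],[0,0,0]]]'

```text
time_s: 29.97
eef_pos: [554.9, -196.5, 146.0]
ee_rot: [0.019, 0.979, -0.13, 0.155]
force: [0.5, 0.2, -1.0]
grip_width: 0.427
grip_force: 25.3
```

```bash
python3 place.py -1 46 fin 60 8; python3 - <<'E'
from h import *
c=cam('scene'); hsv=cv2.cvtColor(c['pixels'],cv2.COLOR_RGB2HSV); S,V=hsv[...,1].astype(int),hsv[...,2].astype(int); P=pts(c)
m=(S<75)&(V>100)&(np.linalg.norm(P-np.array([542,-193,190]),axis=2)<32)
v,u=np.where(m); print(len(u),onplane(c,[(u.mean(),v.mean())],191).round(1) if len(u) else '')
E
python3 chk.py
```

```text
place at [ 541.7 -193.2    0. ]
ball est [ 541.2 -193.   189.8]
8 rows [-0.0049, 0.0, 0.0154] [-0.002, 0.002, -0.002] mid [ 555. -197.   81.] end [ 555.7 -196.6   16.7]
268 [[ 541.6 -192.2  191. ]]
30.0167 [ 555.  -195.8  146. ] [-0.59  0.32  1.67  0.13  0.86  1.17] [ 0.8  0.7 -0.1] 0.42705270314192445
rim 475 [ 575.4 -202. ] [165.6 145. ] 75.18804931640625
bar 528 [ 580. -203.] [120.9 129.2 132.9] 74.4664 163.8727573068331
```

Request:
servo_tool --commands '[[1,[-0.005,0,0.0154],[0,0,0]],[1,[-0.005,0,0.0154],[0,0,0]],[1,[-0.005,0,0.0154],[0,0,0]],[1,[-0.005,0,0.0154],[0,0,0]],[1,[-0.005,0,0.0154],[0,0,0]],[1,[-0.005,0,0.0154],[0,0,0]],[1,[-0.005,0,0.0154],[0,0,0]],[1,[-0.005,0,0.0154],[0,0,0]],[1,[0,0,0],[0,0,0]]]'

```text
time_s: 30.82
eef_pos: [553.8, -193.8, 13.7]
ee_rot: [0.018, 0.98, -0.128, 0.152]
force: [-0.6, 0.8, -0.6]
grip_width: 0.428
grip_force: 25.3
```

```bash
python3 place.py -1 46 fin 36 5
```

```text
place at [ 541.7 -193.2    0. ]
ball est [ 540.3 -190.4   57.6]
5 rows [-0.0009, 0.0005, 0.0042] [-0.007, 0.011, 0.001] mid [ 554. -195.    5.] end [ 555.3 -196.8   -7.7]
```

Request:
servo_tool --commands '[[1,[-0.0009,0.0005,0.0042],[0,0.01,0]],[1,[-0.0009,0.0005,0.0042],[0,0.01,0]],[1,[-0.0009,0.0005,0.0042],[0,0.01,0]],[1,[-0.0009,0.0005,0.0042],[0,0.01,0]],[1,[-0.0009,0.0005,0.0042],[0,0.01,0]],[1,[0,0,0],[0,0,0]]]'

```text
time_s: 31.32
eef_pos: [556.5, -198.7, -5.6]
ee_rot: [0.02, 0.979, -0.129, 0.157]
force: [-0.3, 0.6, -0.1]
grip_width: 0.423
grip_force: 25.3
```

Request:
servo_tool --commands '[[1,[-0.0006,0,0.0019],[0,0,0]],[1,[-0.0003,0,0.001],[0,0,0]],[1,[0,0,0],[0,0,0]]]'

```text
time_s: 31.57
eef_pos: [556.8, -198.8, -8.0]
ee_rot: [0.02, 0.979, -0.129, 0.157]
force: [-0.7, 0.3, -1.0]
grip_width: 0.423
grip_force: 25.3
```

Request:
servo_tool --commands '[[1,[-0.0003,0,0.001],[0,0,0]],[1,[-0.0003,0,0.001],[0,0,0]],[1,[0,0,0],[0,0,0]]]'

```text
time_s: 31.82
eef_pos: [556.9, -198.8, -10.1]
ee_rot: [0.02, 0.979, -0.129, 0.157]
force: [0.2, 0.3, -0.8]
grip_width: 0.421
grip_force: 25.3
```

Request:
servo_tool --commands '[[1,[-0.0003,0,0.001],[0,0,0]],[1,[-0.0003,0,0.001],[0,0,0]],[1,[0,0,0],[0,0,0]]]'

```text
time_s: 32.07
eef_pos: [557.1, -198.9, -12.0]
ee_rot: [0.02, 0.979, -0.129, 0.157]
force: [-0.7, 0.4, 0.1]
grip_width: 0.424
grip_force: 25.4
```

Request:
servo_tool --commands '[[1,[-0.0003,0,0.001],[0,0,0]],[1,[0,0,0],[0,0,0]],[1,[0,0,0],[0,0,0]]]'

```text
time_s: 32.32
eef_pos: [557.6, -199.1, -12.3]
ee_rot: [0.02, 0.979, -0.129, 0.158]
force: [-2.9, 1.3, 7.1]
grip_width: 0.426
grip_force: 25.9
```

Request:
servo_tool --commands '[[0.1,[0,0,-0.0005],[0,0,0]],[0,[0,0,0],[0,0,0]],[-0.1,[0,0,0],[0,0,0]],[-0.2,[0,0,0],[0,0,0]],[-0.2,[0,0,-0.005],[0,0,0]],[-0.2,[0,0,-0.015],[0,0,0]],[-0.2,[0,0,-0.03],[0,0,0]],[-0.2,[0,0,-0.04],[0,0,0]],[-0.2,[0,0,-0.04],[0,0,0]],[-0.2,[0,0,-0.04],[0,0,0]]]'

```text
time_s: 33.15
eef_pos: [504.3, -184.9, 150.6]
ee_rot: [0.02, 0.979, -0.129, 0.157]
force: [1.2, 0.5, 0.8]
grip_width: 0.603
grip_force: 0.0
```

Request:
servo_tool --commands '[[-0.2,[0,0,-0.02],[0,0,0]],[-0.2,[0,0,-0.01],[0,0,0]],[-0.2,[0,0,0],[0,0,0]],[-0.2,[0,0,0],[0,0,0]]]'

```text
time_s: 33.48
eef_pos: [496.0, -182.8, 176.3]
ee_rot: [0.02, 0.979, -0.129, 0.157]
force: [0.0, -0.1, -1.0]
grip_width: 0.594
grip_force: 0.0
```

```bash
python3 where.py; python3 chk.py; python3 - <<'E'
from h import *
import pickle
a=pickle.load(open('scene.pkl','rb')); b=pickle.load(open('scene1.pkl','rb'))
# unmoved check: bust, tin, stone boxes in the first scene picture (800-wide px /1.25)
for n,(u0,v0,u1,v1) in dict(bust=(332,245,372,298),tin=(462,195,498,225),stone=(130,238,180,275)).items():
    print(n,np.abs(a['pixels'][v0:v1,u0:u1].astype(int)-b['pixels'][v0:v1,u0:u1]).mean().round(1), np.nanmedian(np.abs(a['z_map'][v0:v1,u0:u1]-b['z_map'][v0:v1,u0:u1])).round(2))
P=pts(b); hsv=cv2.cvtColor(b['pixels'],cv2.COLOR_RGB2HSV)
m=(np.hypot(P[...,0]-543,P[...,1]+193)<35)&(hsv[...,1]<80)&(hsv[...,2]>90)&(P[...,2]>14)&(P[...,2]<70); print('white pts in bay-',m.sum(),np.nanmedian(P[m],0).round(1) if m.sum() else '')
E
```

```text
green 115 [ 605.1 -209.6   33. ] tote x,y 29.5 0.4 depth z max 52.3
white 184 [ 547.1 -190.3   33. ] tote x,y -31.5 4.0 depth z max 51.5
33.5333 [ 495.9 -182.6  175.6] [-0.64  0.16  1.79  0.15  0.9   1.11] [ 0.6  1.  -1.1] 0.6013282893586346
rim 477 [ 575.6 -201.7] [165.3 144.8] 74.56975555419922
bar 530 [ 580.2 -203. ] [120.5 129.4 132.6] 74.7009 163.68545044932367
bust 15.5 1.69
tin 9.9 2.04
stone 17.4 1.78
white pts in bay- 181 [ 551.8 -193.9   42.6]
```

Both balls are in their bays (+x at tote x≈29, −x at x≈−31). The tote is upright and centred on the mat, and depth shows the bust, tin and stone unmoved. Handing in.

```bash
python3 -c "
from rig import *
print(finish_job())"
```

```text
the job is handed in; nothing more can be done
None
```

I stood the tote upright, centred on the blue mat, and lowered the green ball into its +x bay and the white ball into its −x bay. The bust, tin and stone did not move, and I handed the job in at about 33.5 s of the 72 s allowed; no verdict was returned.

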